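# Put together the two-tier serving stand

## Task

Build up the two-tier serving stand: lower the wide tray with the large holes over the four posts until it rests on the lower shoulders, then the small tray until it rests on the upper shoulders, every corner hole over its own post and both trays level and fully down. Keep hold of each tray until it is down (do not drop it on), let go of both, and leave the other kitchen things where they stand.

Things in the scene. Friction and masses are not known exactly. Their poses are not given: they have to be found in the camera images.
- stand: the stand, fixed to the table: dark base plate 200 mm (x) by 140 (y), 12 thick, with four upright stepped aluminium posts at x +-80, y +-50 from its centre. Each is 28 thick up to the lower shoulder, 17 thick up to the upper shoulder, then a 9 thick pin up to 138 above the table, its last 8 a cone. Origin: centre of the base's underside, on the table; x along the long side, z up
- lower_seat (a point): point midway between the four posts at the height of the lower shoulders, 50 mm above the table: the centre of the wide tray's underside comes here; axes as the stand
- upper_seat (a point): point midway between the four posts at the height of the upper shoulders, 110 mm above the table: the centre of the small tray's underside comes here; the shoulder's edge is bevelled from 17 to 14.5 mm over its last 3 mm; axes as the stand
- wide_tray_handle (a point): the wide tray: aluminium sheet tray, 230 mm (x) by 165 (y), floor 5 thick, lip 12 high, 0.45 kg, flat on the table. Round 21.5 mm holes at x +-80, y +-50 from its centre, as the posts; a half turn is the same. In its middle a dark bridge handle: bar 80 long (x), 12 wide (y), 33 to 45 above the underside, on two legs; pinch it across y. This point: the bar's centre, over the tray's centre, 39 above the underside; z up
- small_tray_handle (a point): the small tray: aluminium sheet tray, 195 mm (x) by 130 (y), floor 5 thick, lip 12 high, 0.32 kg, flat on the table. Round 13 mm holes at x +-80, y +-50 from its centre, as the posts; a half turn is the same. In its middle a dark bridge handle: bar 80 long (x), 12 wide (y), 33 to 45 above the underside, on two legs; pinch it across y. This point: the bar's centre, over the tray's centre, 39 above the underside; z up
- shaker: bystander: steel shaker jar, 54 mm across, 85 high; origin at its underside
- ramekin: bystander: white ceramic ramekin bowl, 72 across, 42 high; origin at its underside
- bottle_a: bystander: clear drinking-water bottle with blue cap, 64 across, 200 high; origin at its underside
- bottle_b: bystander: second clear water bottle with blue cap, 64 across, 200 high; origin at its underside
- spatula: bystander: kitchen spatula lying flat, along its x; origin at its underside
- cup: bystander: white mug, 72 across, 80 high, handle to its +y; origin at its underside
- carton: bystander: cardboard carton 70 x 150 x 50 high; origin at its underside

How it is judged:
On the way, in this order (a step that is already met when the one before it is completed fails the run):
1. the wide tray is down on the lower shoulders, all four holes over their posts (horizontal distance between wide_tray_handle and stand below 0.006 m and z of wide_tray_handle in the frame of stand between 0.086 and 0.092 m and angle between wide_tray_handle's own z axis and vertical below 0.035 rad and angle between the x axis of wide_tray_handle and the x axis of stand, either way round below 0.06 rad), for 0.2 s.
2. the small tray is down on the upper shoulders, all four holes over their posts (horizontal distance between small_tray_handle and stand below 0.006 m and z of small_tray_handle in the frame of stand between 0.146 and 0.152 m and angle between small_tray_handle's own z axis and vertical below 0.035 rad and angle between the x axis of small_tray_handle and the x axis of stand, either way round below 0.06 rad), for 0.2 s.
At the end, for the whole second after the job is handed in: The wide tray rests on the lower shoulders and the small tray on the upper shoulders of the stand: each centred within 6 mm, its underside within 3 mm of its shoulder height (50 and 110 mm), level within 2 degrees, long sides in line with the stand's within 3.4 degrees, and at rest (all of step 1 and all of step 2 and linear speed of each of wide_tray, small_tray below 0.02 m/s); the robot touches nothing.
It fails at once if one of the other kitchen things is pushed or knocked more than 40 mm from its place (distance of any of shaker, ramekin, bottle_a, bottle_b, spatula, cup, carton from where it was at the start of the episode above 0.04 m).
It fails at once if the wide tray is let go over the stand while more than 20 mm above its seat (horizontal distance between wide_tray_handle and stand below 0.06 m and z of wide_tray_handle in the frame of stand above 0.109 m and contact force between the fingers and wide_tray below 0.1 N).
It fails at once if the small tray is let go over the stand while more than 20 mm above its seat (horizontal distance between small_tray_handle and stand below 0.06 m and z of small_tray_handle in the frame of stand above 0.169 m and contact force between the fingers and small_tray below 0.1 N).
It also fails if it takes over 70 s, if anything falls off the work surface, if the arm or the gripper's body presses on something with over 40 N, if the wrist force passes 120 N, or if a joint passes its speed limit or range.

## Robot

A 6-joint arm with a two-finger parallel gripper is mounted at the origin on the work surface. World frame = base frame: x ahead of the robot, y to its left, z up, the work surface at z = 0. Lengths are in m, angles in rad, forces in N, time in s.
With the tool pointing down it reaches from about 0.225 to 0.875 m from the base axis. Payload 3.4 kg.
Tool frame: the origin (TCP) lies between the finger pads; the fingertips stand 11 mm ahead of it and the grasp point (between the pads) lies 8 mm behind it; z points along the fingers, y is the direction in which the jaws open and shut (so a half turn about z gives the same grasp; the last joint's range is limited). The gripper opens to 85 mm and grips with 20 to 120 N. Pads are 22 mm wide; open, the fingers measure 114 mm over their backs; the gripper's body (76 mm by 85 mm) begins 54 mm behind the grasp point. The pads swing forward as they close: fully open they stand 13 mm farther back than shut.
Start: joints at [-1.45, 0.276, 1.505, -0, 1.361, -0.121], TCP at [0.138, -0.558, 0.242] pointing down, gripper open.
Joint ranges: [-2.89, 2.89], [-0.75, 2.08], [0.22, 2.7], [-1.18, 4.32], [0.11, 2.71], [-2.7, 2.7]. Speed limits (rad/s): [2.57, 2.57, 3.14, 3.14, 3.14, 3.14].

## Interface

Orientations are given as a 3x3 rotation matrix whose columns are the frame's x, y, z axes.
In Python, from workcell import arm, viewer gives the robot as it stands. The module is installed in compiled form; this text tells all that it offers.
- The arm moves only by the tool carry_out, never from a script. Its argument "moves" is a list of rows, each an object of numbers: "dx", "dy", "dz": the shift along the world's x, y, z as a fraction of full scale; "ax", "ay", "az": the turn, a rotation vector about the world's x, y, z as a fraction of full scale; "gripper": the opening, from -1 (shut) to 1 (fully open). In form: [{"dx": .., "dy": .., "dz": .., "ax": .., "ay": .., "az": .., "gripper": ..}, ...]. A call has 1 to 12 rows; each row is the pose to reach, as a shift and turn from the pose commanded when the call began; what a row does not reach only later rows make up. Full scale, the value 1, is 0.12 m for a shift and 1.5 rad for a turn. A row lasts 1/12 s, in which the tool goes at most 41.7 mm and 7.16 degrees, less where a joint would pass 70% of its speed; a pose out of reach is approached as far as the arm can. A call with a number of a shift or a turn outside -1 to 1 is refused whole. A call with a gripper value outside its range is refused whole. The fingers move at their own pace and stop on an object; "squeeze" is the grip in N (left out, the last holds). Time passes only in rows, so rows that repeat a pose let the fingers close. It gives the time, the measured TCP pose, the force and the opening at its end, in the units of the state.
- arm.get_obs(): the state, without advancing time (a new reading comes with each control period).
- viewer.camera(name): name is "side" or "top" or "wrist"; returns a dict with "frame" (420x560x3 uint8, red, green, blue), "depth" (420x560 float32, m along the optical axis (not along the pixel's ray), 0 where there is no reading), "intrinsics" (3x3 intrinsics, pixels), "distortion" ([k1, k2, p1, p2, k3] as OpenCV has them; the pictures are not rectified), "rvec" (rotation vector, rad) and "tvec" (3), from world to camera coordinates, as OpenCV has them; the wrist camera has in their place "T_tool_cam" (4x4, takes a point from camera to tool coordinates, whose origin is the TCP and whose axes are the flange's). Camera axes: x right, y down, z forward; pixel columns grow to the right and rows downward; lengths in m; the calibration is good to about 2 mm. A picture is of the moment at which its call begins: read the wrist's pose just before it.
- arm.sign_off(): hands the job in, once; it reports no verdict.
The state is a dict: "t": time; "joints": joint angles; "dq": joint speeds; "joint_efforts": joint torques, N m; "tool_pos": TCP position; "tool_rot": TCP orientation; "contact_force": force on the tool from outside, world axes, zero at the start; "ft_torque": the same for the moment, N m; "grip_width": opening from 0.0 (shut) to 1.0 (fully open).
Only numpy, scipy, OpenCV 4.12 (cv2) and the standard library are available. Lean on these libraries where they do the work, as an engineer would, in place of code of your own. Each camera call takes 0.05 s, during which the arm holds its last target.

## Working session

There is one attempt and no reset: what is moved stays moved. The work goes in short steps, Python scripts to look and compute and a tool call to move; the robot and the scene stay as the last step left them, time stands still between calls to the robot, and variables do not carry over. Pictures are saved under pics/ and viewed, and the job is handed in when it is done.

Besides the shell and the picture viewer there is one more tool, called after "Request:" as name([rows], argument=value, ...), one row to a line, values as JSON. carry_out: Moves the arm, as the interface text tells. Shift numbers are shares of 0.12 m and turn numbers shares of 1.5 rad, none past 1 either way. Its arguments: {"type":"object","properties":{"moves":{"type":"array","items":{"type":"object","properties":{"dx":{"type":"number","minimum":-1,"maximum":1},"dy":{"type":"number","minimum":-1,"maximum":1},"dz":{"type":"number","minimum":-1,"maximum":1},"ax":{"type":"number","minimum":-1,"maximum":1},"ay":{"type":"number","minimum":-1,"maximum":1},"az":{"type":"number","minimum":-1,"maximum":1},"gripper":{"type":"number"}}}},"squeeze":{"type":"number"}},"required":["moves"]}

```bash
mkdir -p pics; cat > h.py <<'E'
import numpy as np, cv2, pickle
from workcell import arm, viewer
def snap(n,tag):
    o=arm.get_obs(); c=viewer.camera(n); c['obs']=o
    cv2.imwrite(f'pics/{tag}.png',c['frame'][:,:,::-1]); pickle.dump(c,open(f'pics/{tag}.pkl','wb')); return c
def load(tag): return pickle.load(open(f'pics/{tag}.pkl','rb'))
def pose(c):
    "R,t camera->world"
    if 'rvec' in c:
        R,_=cv2.Rodrigues(np.array(c['rvec'],float)); return R.T,-R.T@np.array(c['tvec'],float).ravel()
    T=np.array(c['T_tool_cam']);o=c['obs'];Rt=np.array(o['tool_rot']).reshape(3,3)
    return Rt@T[:3,:3],Rt@T[:3,3]+np.array(o['tool_pos'])
def ray(c,uv):
    uv=np.array(uv,float).reshape(-1,1,2)
    n=cv2.undistortPoints(uv,np.array(c['intrinsics'],float),np.array(c['distortion'],float)).reshape(-1,2)
    return np.c_[n,np.ones(len(n))]
def plane(c,uv,z):
    R,t=pose(c);d=ray(c,uv)@R.T
    return t+d*((z-t[2])/d[:,2])[:,None]
def pts(c,uv):
    R,t=pose(c);uv=np.array(uv).reshape(-1,2);r=ray(c,uv)
    dep=c['depth'][uv[:,1].astype(int),uv[:,0].astype(int)]
    return t+(r*dep[:,None])@R.T
E
python3 - <<'E'
from h import *
for n in ['top','side','wrist']:
    c=snap(n,n+'0'); print(n,pose(c)[1].round(3),c['intrinsics'][0][0])
o=arm.get_obs();print(o)
E
```

```text
top [ 0.449 -0.003  1.138] 492.4415946071001
side [0.224 0.794 0.925] 450.83243230688214
wrist [ 0.216 -0.539  0.373] 338.85589752029534
{'t': 0.15, 'joints': array([-1.44998155e+00,  2.76448729e-01,  1.50582031e+00,  5.26799568e-06,
        1.36069940e+00, -1.21005470e-01]), 'dq': array([-0.00064481, -0.00122692, -0.00445934, -0.00028283, -0.00228044,
        0.00028453]), 'joint_efforts': array([ 7.23612811e-04, -4.17145979e+01, -2.46033168e+01, -2.28320750e-04,
        7.66243291e-03,  3.75901209e-06]), 'tool_pos': array([ 0.13764426, -0.55790336,  0.24164776]), 'tool_rot': array([[ 9.70903967e-01,  2.39469123e-01, -1.60696307e-04],
       [ 2.39469116e-01, -9.70903021e-01,  1.36637597e-03],
       [ 1.71184327e-04, -1.36510166e-03, -9.99999054e-01]]), 'contact_force': array([0.01478748, 0.12070624, 0.16341184]), 'ft_torque': array([-0.00752178, -0.0150479 ,  0.00111726]), 'grip_width': 0.9986094869905843}
```

View pics/top0.png

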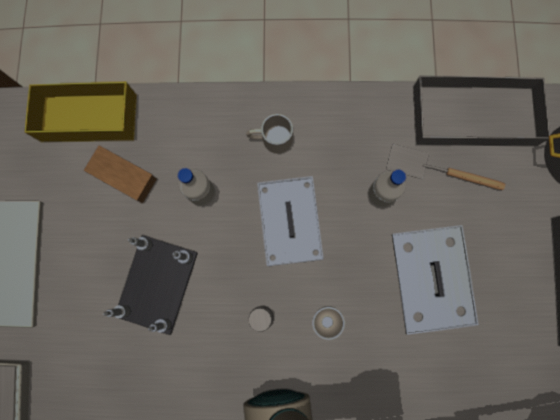

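View pics/side0.png

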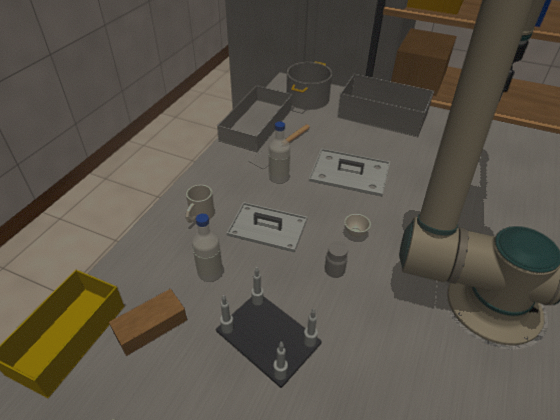

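View pics/wrist0.png

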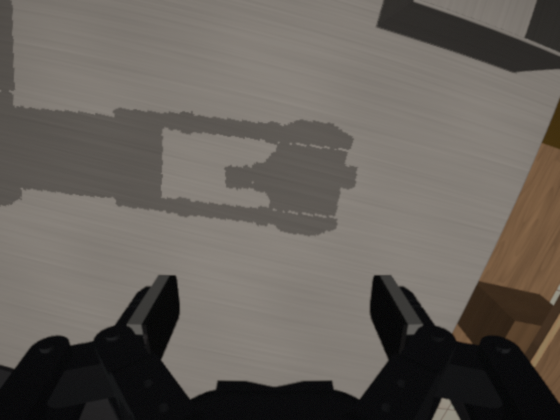

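The top view shows the wide tray at about (435,280), the small tray at (290,222) and the stand at (155,285). Its posts are near (140,242), (182,256), (115,312) and (158,326). Next I measure the holes and the posts.

```bash
python3 - <<'E'
from h import *
c=load('top0'); f=c['frame']
for n,(x0,y0,x1,y1) in dict(wide=(385,220,485,340),small=(250,170,330,270),stand=(100,225,205,340)).items():
    cv2.imwrite(f'pics/z_{n}.png',cv2.resize(f[y0:y1,x0:x1,::-1],None,fx=5,fy=5,interpolation=cv2.INTER_CUBIC))
h,w=c['depth'].shape
vv,uu=np.mgrid[0:h,0:w]; P=pts(c,np.c_[uu.ravel(),vv.ravel()]).reshape(h,w,3)
z=P[:,:,2]
for x0,y0,x1,y1 in [(100,225,205,340)]:
    m=np.zeros((h,w),np.uint8); m[y0:y1,x0:x1]=((z>0.03)&(z<.2))[y0:y1,x0:x1]
    n,l,s,ce=cv2.connectedComponentsWithStats(m)
    for i in range(1,n):
        q=P[l==i]; print(s[i],ce[i],q[:,2].max(), q[q[:,2]>q[:,2].max()-.02].mean(0))
print('table z',np.median(z[200:400:5,200:400:5]))
E
```

```text
[128 237  23  13 206] [139.69902913 242.38834951] 0.1358629190700471 [0.5431895  0.33378667 0.12743016]
[172 250  19  13 177] [181.72316384 255.71751412] 0.1386138759658797 [0.51430136 0.23889729 0.12990905]
[104 305  24  13 224] [116.63392857 311.44642857] 0.13681120075150832 [0.39016434 0.37937332 0.12858009]
[148 319  21  13 198] [158.64141414 325.67676768] 0.13892243501730694 [0.36177898 0.28528162 0.12910965]
table z -0.0013317426424204193
```

```bash
python3 - <<'E'
import cv2,numpy as np
a=[cv2.imread(f'pics/z_{n}.png') for n in ['wide','stand','small']]
a=[cv2.resize(x,(400,int(x.shape[0]*400/x.shape[1]))) for x in a]
H=max(x.shape[0] for x in a)
cv2.imwrite('pics/z_a.png',np.hstack([cv2.copyMakeBorder(x,0,H-x.shape[0],0,0,0) for x in a[:2]]))
E
```

```text
(no output)
```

View pics/z_a.png

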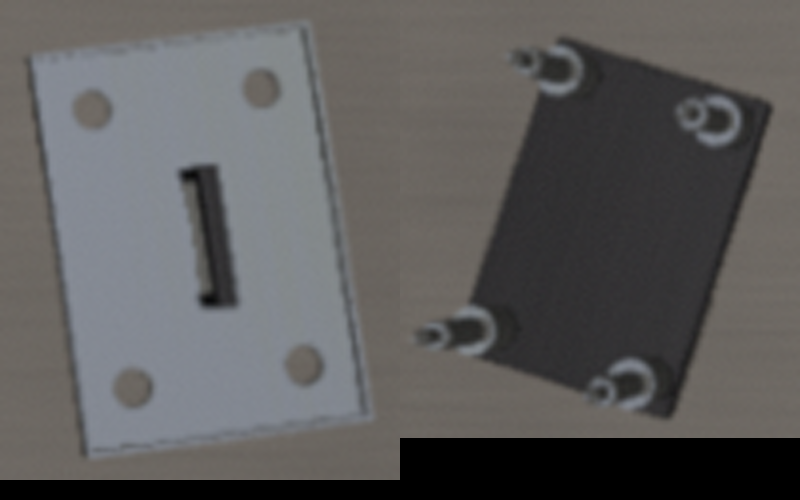

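View pics/z_small.png

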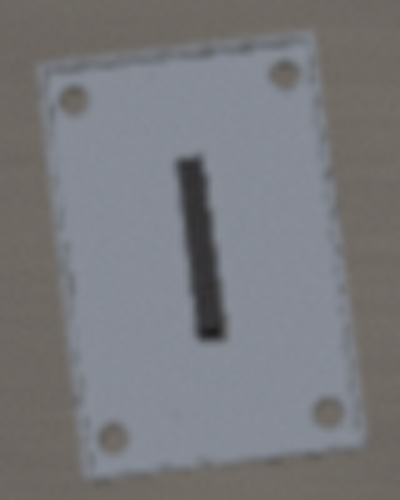

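The crops show four round holes in each tray, and dark bars. In the stand crop all four stepped posts can be seen, leaning outward from parallax. I take the hole centres by contour.

```bash
cat >> h.py <<'E'
OBJ=np.array([[80,50],[80,-50],[-80,50],[-80,-50]])/1000.
def fit4(P):
    "P: 4x2 corners of a 160x100 rectangle, any order -> centre,yaw(mod pi),residual mm"
    P=np.array(P)[:,:2];c=P.mean(0);best=None
    for th in np.linspace(-np.pi/2,np.pi/2,721):
        R=np.array([[np.cos(th),-np.sin(th)],[np.sin(th),np.cos(th)]]);Q=OBJ@R.T+c
        d=np.linalg.norm(P[:,None]-Q[None],axis=2).min(1)
        if best is None or (d**2).sum()<best[0]: best=((d**2).sum(),th,d)
    return c,best[1],best[2]*1000
E
python3 - <<'E'
from h import *
c=load('top0'); f=cv2.resize(c['frame'],None,fx=4,fy=4,interpolation=cv2.INTER_CUBIC)
for n,(x0,y0,x1,y1),A in [('wide',(385,220,485,340),(40,150)),('small',(250,170,330,270),(12,70))]:
    g=f[y0*4:y1*4,x0*4:x1*4].astype(int); d=g[:,:,2]-g[:,:,0]  # blue minus red
    m=((d<-4)).astype(np.uint8)
    k,l,s,ce=cv2.connectedComponentsWithStats(m)
    H=[]
    for i in range(1,k):
        a=s[i][4]/16; 
        if A[0]<a<A[1] and abs(s[i][2]-s[i][3])<.35*max(s[i][2],s[i][3]):
            uv=(ce[i]+.5)/4-.5+[x0,y0]; p=plane(c,uv,.0025)[0]; H.append(p); print(n,uv.round(1),a,p.round(4))
    if len(H)==4: print(fit4(H))
E
```

```text
wide [449.7 241.8] 52.8125 [ 0.5512 -0.3708  0.0025]
wide [407.5 247.1] 53.25 [ 0.5391 -0.2713  0.0025]
wide [460.4 310.8] 53.875 [ 0.3928 -0.3901  0.0025]
wide [417.7 316.6] 54.0 [ 0.3803 -0.2907  0.0025]
(array([ 0.46585394, -0.33071287]), np.float64(0.12217304763960302), array([0.24213244, 0.07726812, 0.24520294, 0.08841644]))
small [306.6 184.6] 13.625 [ 0.686  -0.0385  0.0025]
small [264.3 189.7] 13.875 [0.6738 0.0608 0.0025]
small [315.2 252.3] 16.1875 [ 0.5271 -0.0579  0.0025]
small [272.2 257.4] 15.75 [0.515  0.0413 0.0025]
(array([0.60048921, 0.00142227]), np.float64(0.12217304763960302), array([0.02359192, 0.04133426, 0.08542136, 0.02898667]))
```

Request:
carry_out([
  {"dx": 0.3, "dy": 0.2, "az": -0.04, "gripper": 1},
  {"dx": 0.6, "dy": 0.41, "az": -0.08, "gripper": 1},
  {"dx": 0.9, "dy": 0.62, "az": -0.08, "gripper": 1},
  {"dx": 1, "dy": 0.69, "az": -0.08, "gripper": 1},
], squeeze=60)

```text
invalid input at $.moves[0]: expected keys dx, dy, dz, ax, ay, az, gripper
```

Request:
carry_out([
  {"dx": 0.3, "dy": 0.2, "gripper": 1},
  {"dx": 0.6, "dy": 0.41, "gripper": 1},
  {"dx": 0.9, "dy": 0.62, "gripper": 1},
  {"dx": 1, "dy": 0.69, "gripper": 1},
])

```text
invalid input at $.moves[0]: expected keys dx, dy, dz, ax, ay, az, gripper
```

Request:
carry_out([
  {"dx": 0.3, "dy": 0.2, "gripper": 1},
  {"dx": 0.6, "dy": 0.41, "gripper": 1},
  {"dx": 0.72, "dy": 0.5, "gripper": 1},
  {"dx": 0.72, "dy": 0.5, "gripper": 1},
  {"dx": 0.72, "dy": 0.5, "gripper": 1},
])

```text
invalid input at $.moves[0]: expected keys dx, dy, dz, ax, ay, az, gripper
```

```bash
python3 - <<'E'
from h import *
o=arm.get_obs();print(o['t'],o['tool_pos'],np.arctan2(o['tool_rot'][1,0],o['tool_rot'][0,0]),o['joints'].round(2))
snap('wrist','w1')
E
```

```text
0.15 [ 0.13764426 -0.55790336  0.24164776] 0.24181902408813244 [-1.45  0.28  1.51  0.    1.36 -0.12]
```

View pics/w1.png

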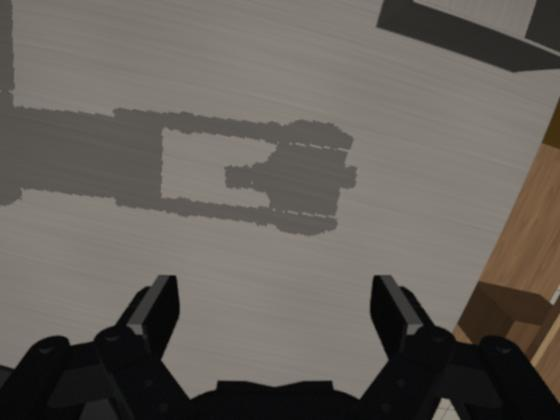

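All three calls were refused because every key is required, so the arm hasn't moved. The wrist view is unchanged, with open fingers over bare table.

Request:
carry_out([
  {"dx": 0.3, "dy": 0.2, "dz": 0, "ax": 0, "ay": 0, "az": -0.04, "gripper": 1},
  {"dx": 0.6, "dy": 0.41, "dz": 0, "ax": 0, "ay": 0, "az": -0.08, "gripper": 1},
  {"dx": 0.9, "dy": 0.62, "dz": 0, "ax": 0, "ay": 0, "az": -0.08, "gripper": 1},
  {"dx": 1, "dy": 0.69, "dz": 0, "ax": 0, "ay": 0, "az": -0.08, "gripper": 1},
], squeeze=60)

```text
t: 0.53
tool_pos: [0.2604, -0.4725, 0.2421]
tool_rot: [[0.992, 0.123, 0.002], [0.123, -0.992, 0.002], [0.002, -0.002, -1.0]]
contact_force: [-1.2, 0.0, -0.9]
grip_width: 0.998
```

Request:
carry_out([
  {"dx": 0.3, "dy": 0.2, "dz": 0, "ax": 0, "ay": 0, "az": 0, "gripper": 1},
  {"dx": 0.6, "dy": 0.41, "dz": 0, "ax": 0, "ay": 0, "az": 0, "gripper": 1},
  {"dx": 0.9, "dy": 0.62, "dz": 0, "ax": 0, "ay": 0, "az": 0, "gripper": 1},
  {"dx": 1, "dy": 0.69, "dz": 0, "ax": 0, "ay": 0, "az": 0, "gripper": 1},
])

```text
t: 0.87
tool_pos: [0.3808, -0.3896, 0.2423]
tool_rot: [[0.992, 0.124, 0.002], [0.124, -0.992, 0.002], [0.002, -0.002, -1.0]]
contact_force: [0.6, 0.2, -0.5]
grip_width: 1.001
```

Request:
carry_out([
  {"dx": 0.3, "dy": 0.2, "dz": 0, "ax": 0, "ay": 0, "az": 0, "gripper": 1},
  {"dx": 0.6, "dy": 0.41, "dz": 0, "ax": 0, "ay": 0, "az": 0, "gripper": 1},
  {"dx": 0.73, "dy": 0.51, "dz": 0, "ax": 0, "ay": 0, "az": 0, "gripper": 1},
  {"dx": 0.73, "dy": 0.51, "dz": 0, "ax": 0, "ay": 0, "az": 0, "gripper": 1},
  {"dx": 0.73, "dy": 0.51, "dz": 0, "ax": 0, "ay": 0, "az": 0, "gripper": 1},
])

```text
t: 1.28
tool_pos: [0.4659, -0.3306, 0.2419]
tool_rot: [[0.992, 0.124, -0.001], [0.124, -0.992, 0.0], [-0.001, -0.0, -1.0]]
contact_force: [-0.0, -0.6, -0.8]
grip_width: 0.999
```

```bash
python3 - <<'E'
from h import *
o=arm.get_obs();print(o['t'],o['tool_pos'],np.arctan2(o['tool_rot'][1,0],o['tool_rot'][0,0]),o['joints'].round(2))
snap('wrist','w1')
E
```

```text
1.2833 [ 0.46593579 -0.33056354  0.24191788] 0.12475113110826846 [-0.74  0.27  1.51 -0.    1.36  0.71]
```

View pics/w1.png

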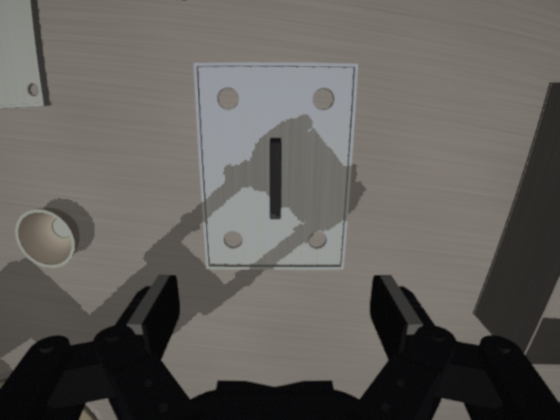

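The wrist view shows the wide tray square on, with holes near (228,98), (323,98), (233,240) and (317,239) and the bar at (275,178). I check these against the top view.

```bash
python3 - <<'E'
from h import *
c=load('w1')
H=plane(c,[[228,98.5],[323.5,98.5],[233,240],[317,239.5]],.003);print(H.round(4),fit4(H))
B=plane(c,[[275.5,139],[275.5,218]],.045);print(B.round(4),B.mean(0))
E
```

```text
[[ 0.5391 -0.2727  0.003 ]
 [ 0.5516 -0.3721  0.003 ]
 [ 0.3791 -0.2921  0.003 ]
 [ 0.3922 -0.3913  0.003 ]] (array([ 0.46548878, -0.33206685]), np.float64(0.12217304763960302), array([0.26129649, 0.60443281, 0.91523504, 0.12218327]))
[[ 0.5081 -0.3267  0.045 ]
 [ 0.4282 -0.3369  0.045 ]] [ 0.46819213 -0.33180515  0.045     ]
```

Request:
carry_out([
  {"dx": 0, "dy": 0, "dz": -0.3, "ax": 0, "ay": 0, "az": 0, "gripper": 1},
  {"dx": 0, "dy": -0.005, "dz": -0.6, "ax": 0, "ay": 0, "az": 0, "gripper": 1},
  {"dx": 0, "dy": -0.005, "dz": -0.9, "ax": 0, "ay": 0, "az": 0, "gripper": 1},
  {"dx": 0, "dy": -0.005, "dz": -1, "ax": 0, "ay": 0, "az": 0, "gripper": 1},
])

```text
t: 1.67
tool_pos: [0.4612, -0.331, 0.1175]
tool_rot: [[0.993, 0.119, -0.007], [0.119, -0.993, 0.005], [-0.006, -0.006, -1.0]]
contact_force: [-0.8, 0.6, 0.1]
grip_width: 1.001
```

Request:
carry_out([
  {"dx": 0, "dy": 0, "dz": -0.25, "ax": 0, "ay": 0, "az": 0, "gripper": 1},
  {"dx": 0, "dy": 0, "dz": -0.45, "ax": 0, "ay": 0, "az": 0, "gripper": 1},
  {"dx": 0, "dy": 0, "dz": -0.6, "ax": 0, "ay": 0, "az": 0, "gripper": 1},
  {"dx": 0, "dy": 0, "dz": -0.7, "ax": 0, "ay": 0, "az": 0, "gripper": 1},
  {"dx": 0, "dy": 0, "dz": -0.76, "ax": 0, "ay": 0, "az": 0, "gripper": 1},
  {"dx": 0, "dy": 0, "dz": -0.76, "ax": 0, "ay": 0, "az": 0, "gripper": 1},
  {"dx": 0, "dy": 0, "dz": -0.76, "ax": 0, "ay": 0, "az": 0, "gripper": 1},
])

```text
t: 2.25
tool_pos: [0.4648, -0.333, 0.0313]
tool_rot: [[0.993, 0.12, -0.0], [0.12, -0.993, -0.0], [-0.0, 0.0, -1.0]]
contact_force: [0.4, 1.0, -0.0]
grip_width: 0.995
```

Request:
carry_out([
  {"dx": 0, "dy": 0, "dz": 0, "ax": 0, "ay": 0, "az": 0, "gripper": -1},
  {"dx": 0, "dy": 0, "dz": 0, "ax": 0, "ay": 0, "az": 0, "gripper": -1},
  {"dx": 0, "dy": 0, "dz": 0, "ax": 0, "ay": 0, "az": 0, "gripper": -1},
  {"dx": 0, "dy": 0, "dz": 0, "ax": 0, "ay": 0, "az": 0, "gripper": -1},
  {"dx": 0, "dy": 0, "dz": 0, "ax": 0, "ay": 0, "az": 0, "gripper": -1},
  {"dx": 0, "dy": 0, "dz": 0, "ax": 0, "ay": 0, "az": 0, "gripper": -1},
  {"dx": 0, "dy": 0, "dz": 0, "ax": 0, "ay": 0, "az": 0, "gripper": -1},
  {"dx": 0, "dy": 0, "dz": 0, "ax": 0, "ay": 0, "az": 0, "gripper": -1},
  {"dx": 0, "dy": 0, "dz": 0, "ax": 0, "ay": 0, "az": 0, "gripper": -1},
  {"dx": 0, "dy": 0, "dz": 0, "ax": 0, "ay": 0, "az": 0, "gripper": -1},
], squeeze=80)

```text
t: 3.08
tool_pos: [0.4655, -0.3321, 0.0316]
tool_rot: [[0.993, 0.122, 0.0], [0.122, -0.993, -0.0], [0.0, 0.0, -1.0]]
contact_force: [-0.4, 1.3, 5.0]
grip_width: 0.123
```

Request:
carry_out([
  {"dx": 0, "dy": 0, "dz": 0.05, "ax": 0, "ay": 0, "az": 0, "gripper": -1},
  {"dx": 0, "dy": 0, "dz": 0.15, "ax": 0, "ay": 0, "az": 0, "gripper": -1},
  {"dx": 0, "dy": 0, "dz": 0.35, "ax": 0, "ay": 0, "az": 0, "gripper": -1},
  {"dx": 0, "dy": 0, "dz": 0.6, "ax": 0, "ay": 0, "az": 0, "gripper": -1},
  {"dx": 0, "dy": 0, "dz": 0.8, "ax": 0, "ay": 0, "az": 0, "gripper": -1},
  {"dx": 0, "dy": 0, "dz": 1, "ax": 0, "ay": 0, "az": 0, "gripper": -1},
])

```text
t: 3.58
tool_pos: [0.4647, -0.3317, 0.1515]
tool_rot: [[0.993, 0.122, -0.001], [0.122, -0.993, 0.001], [-0.001, -0.001, -1.0]]
contact_force: [0.5, 0.4, -4.6]
grip_width: 0.118
```

Request:
carry_out([
  {"dx": 0, "dy": 0, "dz": 0.2, "ax": 0, "ay": 0, "az": 0, "gripper": -1},
  {"dx": 0, "dy": 0, "dz": 0.4, "ax": 0, "ay": 0, "az": 0, "gripper": -1},
  {"dx": 0, "dy": 0, "dz": 0.6, "ax": 0, "ay": 0, "az": 0, "gripper": -1},
  {"dx": 0, "dy": 0, "dz": 0.8, "ax": 0, "ay": 0, "az": 0, "gripper": -1},
  {"dx": 0, "dy": 0, "dz": 0.95, "ax": 0, "ay": 0, "az": 0, "gripper": -1},
  {"dx": 0, "dy": 0, "dz": 1, "ax": 0, "ay": 0, "az": 0, "gripper": -1},
  {"dx": 0, "dy": 0, "dz": 1, "ax": 0, "ay": 0, "az": 0, "gripper": -1},
  {"dx": 0, "dy": 0, "dz": 1, "ax": 0, "ay": 0, "az": 0, "gripper": -1},
])

```text
t: 4.25
tool_pos: [0.4647, -0.3316, 0.2697]
tool_rot: [[0.993, 0.121, -0.002], [0.121, -0.993, 0.001], [-0.002, -0.002, -1.0]]
contact_force: [-0.7, -0.7, -4.3]
grip_width: 0.119
```

```bash
python3 - <<'E'
from h import *
o=arm.get_obs();print(o['t'],o['tool_pos'],o['contact_force'],o['ft_torque'],o['grip_width'])
snap('wrist','w2')
snap('side','s2')
E
```

```text
4.25 [ 0.46468221 -0.33159778  0.26972778] [-0.68254859 -0.70419396 -4.29617729] [-0.00576283 -0.00739788 -0.01847426] 0.1192752250243906
```

View pics/w2.png

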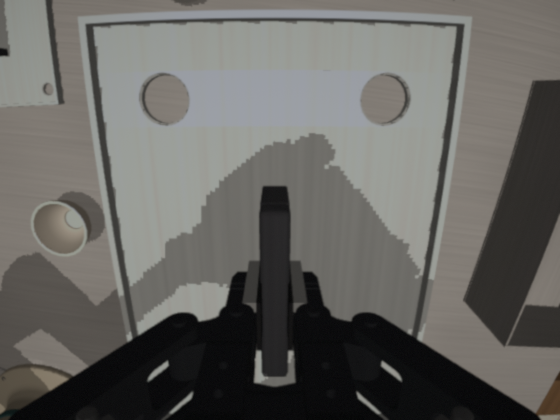

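View pics/s2.png

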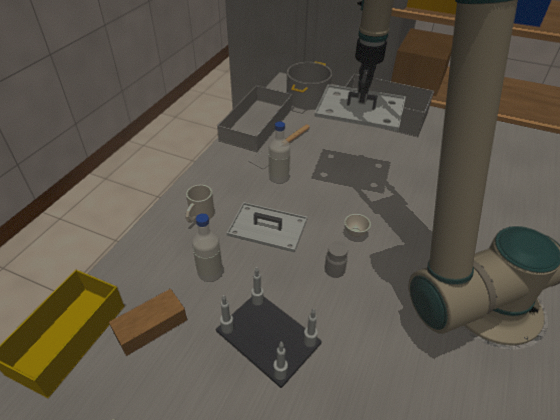

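The tray is held level in hand. The wrist view sees its two front holes near (164,98) and (384,98), and the posts should show through them later. I work out where the holes sit in the tool frame.

```bash
cat >> h.py <<'E'
def holes(c,zrel,boxes,n=18):
    "fit hole ellipses in wrist image; returns tool-frame points"
    pass
def to_tool(c,P):
    o=c['obs'];return (np.array(P)-np.array(o['tool_pos']))@np.array(o['tool_rot']).reshape(3,3)
E
python3 - <<'E'
from h import *
c=load('w2'); f=c['frame']
cv2.imwrite('pics/w2z.png',cv2.resize(f[55:145,120:430,::-1],None,fx=2.5,fy=2.5,interpolation=cv2.INTER_CUBIC))
d=c['depth']; 
for x0,x1 in [(130,200),(350,420)]:
    g=cv2.cvtColor(f,cv2.COLOR_RGB2HSV); s=f[60:140,x0:x1].astype(int)
    m=((s[:,:,2]-s[:,:,0])<-3).astype(np.uint8)
    m=cv2.morphologyEx(m,cv2.MORPH_OPEN,np.ones((3,3)))
    k,l,st,ce=cv2.connectedComponentsWithStats(m); i=1+np.argmax(st[1:,4]); print(st[i],ce[i]+[x0,60])
# depth check of tray floor
print(to_tool(c,pts(c,[[220,100],[330,100],[200,200],[350,200],[120,160],[440,160]])).round(4))
print(to_tool(c,plane(c,[[164.5,98],[384.5,98]],.2437)).round(4))
E
```

```text
[  10   14   49   51 1986] [163.88469285  98.80261833]
[  11   13   49   52 2008] [385.04432271  98.75049801]
[[ 0.08   -0.024   0.0274]
 [ 0.08    0.0256  0.0276]
 [ 0.0328 -0.0361  0.0275]
 [ 0.033   0.0377  0.0272]
 [ 0.0533 -0.073   0.0259]
 [ 0.0532  0.0803  0.0272]]
[[ 0.0812 -0.0488  0.026 ]
 [ 0.0813  0.0499  0.0258]]
```

View pics/w2z.png

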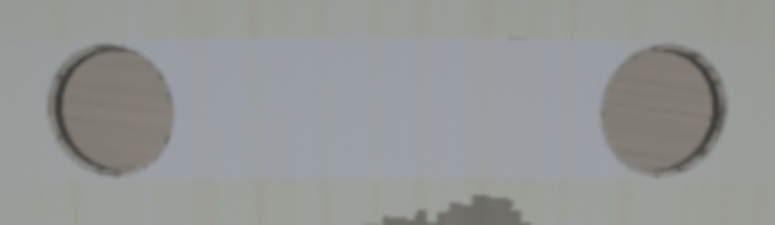

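```bash
python3 - <<'E'
from h import *
c=load('top0');f=c['frame']
t=[cv2.resize(f[y-20:y+20,x-20:x+20,::-1],(380,285*380//285),interpolation=cv2.INTER_CUBIC) for x,y in [(140,243),(182,256),(116,312),(158,326)]]
im=np.vstack([np.hstack(t[:2]),np.hstack(t[2:])]); cv2.imwrite('pics/zt.png',cv2.resize(im,(600,600)))
c=load('side0');f=c['frame']
t=[cv2.resize(f[y-20:y+20,x-20:x+20,::-1],(300,300),interpolation=cv2.INTER_CUBIC) for x,y in [(257,284),(225,310),(312,325),(281,358)]]
im=np.vstack([np.hstack(t[:2]),np.hstack(t[2:])]); cv2.imwrite('pics/zs.png',im)
E
```

```text
(no output)
```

View pics/zt.png

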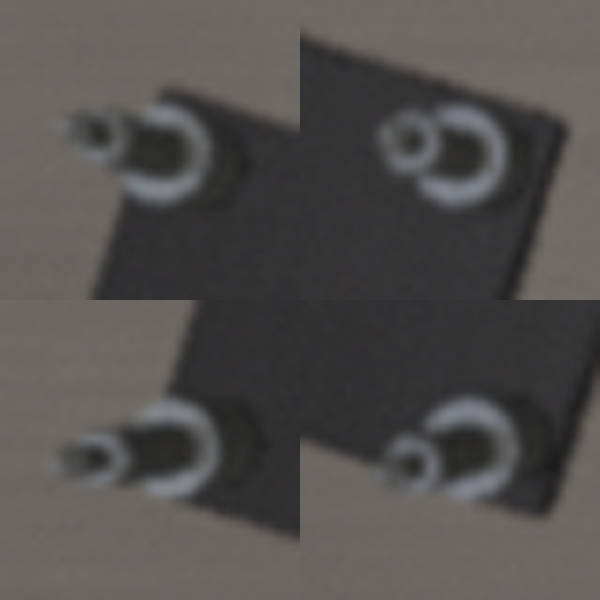

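View pics/zs.png

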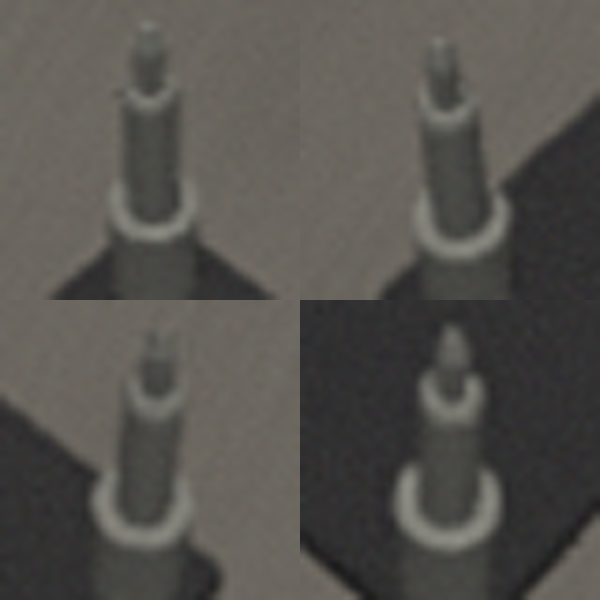

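The zooms show shoulder rings and pin tips clearly in both views. I cast the top-view rings at z=0.05 and the tips at z=0.138, then triangulate as a check.

```bash
python3 - <<'E'
from h import *
ct=load('top0');cs=load('side0')
def px(l,ctr): return (np.array(l,float)+.5)/7.5-.5+np.array(ctr)-20
T=[(140,243),(182,256),(116,312),(158,326)];S=[(257,284),(225,310),(312,325),(281,358)]
ring=px([(161,154),(157,156),(169,149),(168,149)],T)
tt=px([(67,122),(86,145),(64,160),(90,176)],T)
ts=px([(147,24),(140,40),(163,24),(153,27)],S)
us=px([(149,90),(146,110),(156,100),(152,100)],S)
A=plane(ct,ring,.05);print('ring',A.round(4),fit4(A))
B=plane(ct,tt,.138);print('tip top',B.round(4),fit4(B))
C=plane(cs,ts,.137);print('tip side',C.round(4),fit4(C))
# side: match order: triangulate each side tip with nearest top tip
Rt,t0=pose(ct);Rs,s0=pose(cs)
for i in range(4):
  j=np.argmin(np.linalg.norm(B[:,:2]-C[i,:2],axis=1))
  d1=ray(ct,tt[j])[0]@Rt.T;d2=ray(cs,ts[i])[0]@Rs.T
  a=np.linalg.lstsq(np.c_[d1,-d2],s0-t0,rcond=None)[0];p,q=t0+a[0]*d1,s0+a[1]*d2;print(i,j,((p+q)/2).round(4),np.linalg.norm(p-q).round(4))
E
```

```text
ring [[0.543  0.3349 0.05  ]
 [0.5137 0.2395 0.05  ]
 [0.3903 0.3816 0.05  ]
 [0.3613 0.2859 0.05  ]] (array([0.45207117, 0.31045763]), np.float64(-0.296705972839036), array([0.22819876, 0.3012292 , 0.12689918, 0.37502928]))
tip top [[0.5441 0.3346 0.138 ]
 [0.5114 0.2396 0.138 ]
 [0.3915 0.38   0.138 ]
 [0.3608 0.2838 0.138 ]] (array([0.45197425, 0.30949848]), np.float64(-0.296705972839036), array([1.21831808, 2.79551009, 1.62367715, 1.28471396]))
tip side [[0.5168 0.2387 0.137 ]
 [0.5459 0.3344 0.137 ]
 [0.364  0.2839 0.137 ]
 [0.3933 0.3801 0.137 ]] (array([0.45499997, 0.30928569]), np.float64(-0.2923426497090502), array([0.53953999, 0.30637372, 0.54982494, 0.4682175 ]))
0 1 [0.5135 0.24   0.1396] 0.0047
1 0 [0.5448 0.3349 0.138 ] 0.0014
2 3 [0.3623 0.2842 0.1381] 0.0031
3 2 [0.3923 0.3803 0.1378] 0.0016
```

Request:
carry_out([
  {"dx": 0, "dy": 0.1, "dz": 0, "ax": 0, "ay": 0, "az": 0, "gripper": -1},
  {"dx": 0, "dy": 0.3, "dz": 0, "ax": 0, "ay": 0, "az": -0.01, "gripper": -1},
  {"dx": 0, "dy": 0.53, "dz": 0, "ax": 0, "ay": 0, "az": -0.02, "gripper": -1},
  {"dx": 0, "dy": 0.77, "dz": 0, "ax": 0, "ay": 0, "az": -0.03, "gripper": -1},
  {"dx": 0, "dy": 1, "dz": 0, "ax": 0, "ay": 0, "az": -0.04, "gripper": -1},
])

```text
t: 4.77
tool_pos: [0.4644, -0.2096, 0.2699]
tool_rot: [[0.998, 0.06, -0.002], [0.06, -0.998, 0.002], [-0.002, -0.002, -1.0]]
contact_force: [0.6, 0.1, -4.7]
grip_width: 0.125
```

Request:
carry_out([
  {"dx": 0, "dy": 0.25, "dz": 0, "ax": 0, "ay": 0, "az": -0.02, "gripper": -1},
  {"dx": 0, "dy": 0.5, "dz": 0, "ax": 0, "ay": 0, "az": -0.04, "gripper": -1},
  {"dx": 0, "dy": 0.75, "dz": 0, "ax": 0, "ay": 0, "az": -0.06, "gripper": -1},
  {"dx": 0, "dy": 1, "dz": 0, "ax": 0, "ay": 0, "az": -0.08, "gripper": -1},
])

```text
t: 5.1
tool_pos: [0.464, -0.0896, 0.2702]
tool_rot: [[0.998, -0.06, -0.002], [-0.06, -0.998, 0.001], [-0.002, -0.001, -1.0]]
contact_force: [0.8, 1.2, -4.4]
grip_width: 0.121
```

Request:
carry_out([
  {"dx": -0.01, "dy": 0.25, "dz": 0, "ax": 0, "ay": 0, "az": -0.02, "gripper": -1},
  {"dx": -0.02, "dy": 0.5, "dz": 0, "ax": 0, "ay": 0, "az": -0.04, "gripper": -1},
  {"dx": -0.03, "dy": 0.75, "dz": 0, "ax": 0, "ay": 0, "az": -0.06, "gripper": -1},
  {"dx": -0.04, "dy": 1, "dz": 0, "ax": 0, "ay": 0, "az": -0.08, "gripper": -1},
])

```text
t: 5.43
tool_pos: [0.4589, 0.0301, 0.2703]
tool_rot: [[0.984, -0.179, -0.002], [-0.179, -0.984, 0.001], [-0.002, -0.0, -1.0]]
contact_force: [0.3, 0.1, -3.7]
grip_width: 0.115
```

Request:
carry_out([
  {"dx": -0.01, "dy": 0.25, "dz": 0, "ax": 0, "ay": 0, "az": -0.02, "gripper": -1},
  {"dx": -0.02, "dy": 0.5, "dz": 0, "ax": 0, "ay": 0, "az": -0.04, "gripper": -1},
  {"dx": -0.03, "dy": 0.75, "dz": 0, "ax": 0, "ay": 0, "az": -0.06, "gripper": -1},
  {"dx": -0.04, "dy": 1, "dz": 0, "ax": 0, "ay": 0, "az": -0.08, "gripper": -1},
])

```text
t: 5.77
tool_pos: [0.454, 0.1498, 0.2702]
tool_rot: [[0.956, -0.295, -0.002], [-0.295, -0.956, 0.0], [-0.002, 0.001, -1.0]]
contact_force: [0.9, -0.3, -4.0]
grip_width: 0.121
```

Request:
carry_out([
  {"dx": 0, "dy": 0.25, "dz": 0, "ax": 0, "ay": 0, "az": 0, "gripper": -1},
  {"dx": -0.01, "dy": 0.5, "dz": 0, "ax": 0, "ay": 0, "az": 0, "gripper": -1},
  {"dx": -0.02, "dy": 0.75, "dz": 0, "ax": 0, "ay": 0, "az": 0, "gripper": -1},
  {"dx": -0.03, "dy": 1, "dz": 0, "ax": 0, "ay": 0, "az": 0, "gripper": -1},
])

```text
t: 6.1
tool_pos: [0.4503, 0.2696, 0.2701]
tool_rot: [[0.956, -0.293, -0.002], [-0.293, -0.956, -0.001], [-0.002, 0.001, -1.0]]
contact_force: [0.9, 0.9, -4.6]
grip_width: 0.12
```

Request:
carry_out([
  {"dx": 0, "dy": 0.18, "dz": 0, "ax": 0, "ay": 0, "az": 0, "gripper": -1},
  {"dx": 0, "dy": 0.29, "dz": 0, "ax": 0, "ay": 0, "az": 0, "gripper": -1},
  {"dx": 0, "dy": 0.34, "dz": 0, "ax": 0, "ay": 0, "az": 0, "gripper": -1},
  {"dx": 0, "dy": 0.35, "dz": 0, "ax": 0, "ay": 0, "az": 0, "gripper": -1},
  {"dx": 0, "dy": 0.35, "dz": 0, "ax": 0, "ay": 0, "az": 0, "gripper": -1},
  {"dx": 0, "dy": 0.35, "dz": 0, "ax": 0, "ay": 0, "az": 0, "gripper": -1},
])

```text
t: 6.6
tool_pos: [0.4519, 0.3086, 0.271]
tool_rot: [[0.956, -0.295, -0.001], [-0.295, -0.956, -0.001], [-0.0, 0.002, -1.0]]
contact_force: [-0.6, 1.0, -5.0]
grip_width: 0.123
```

```bash
python3 - <<'E'
from h import *
o=arm.get_obs();print(o['t'],o['tool_pos'],np.arctan2(o['tool_rot'][1,0],o['tool_rot'][0,0]),o['tool_rot'][2],o['contact_force'],o['ft_torque'],o['joints'].round(2))
snap('wrist','w3')
snap('top','t3')
E
```

```text
6.6 [0.45193676 0.30862939 0.27095174] -0.2991140122978806 [-1.34339061e-04  1.51757551e-03 -9.99998839e-01] [-0.5775136   1.03016881 -5.0451296 ] [-0.03034777 -0.02012006 -0.01659791] [ 0.47  0.22  1.51 -0.    1.41  2.34]
```

View pics/w3.png

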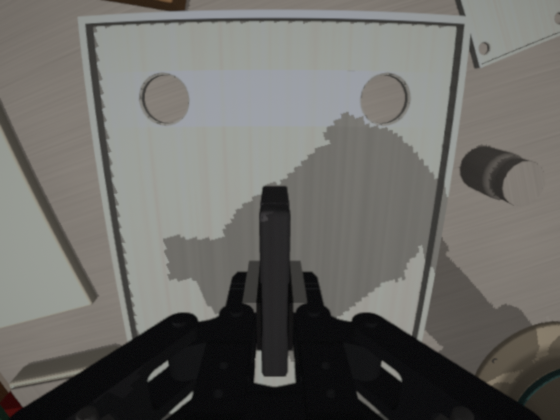

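View pics/t3.png

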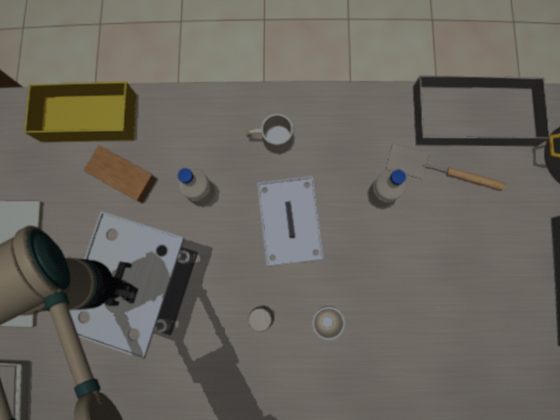

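The wrist view shows the tray over the stand, with the posts not yet visible through the holes at (164,98) and (384,98). The top view shows it over the posts with both bottles clear. I go down to just above the pin tips and look through the holes.

Request:
carry_out([
  {"dx": 0, "dy": 0.01, "dz": -0.15, "ax": 0, "ay": 0, "az": 0, "gripper": -1},
  {"dx": 0, "dy": 0.01, "dz": -0.35, "ax": 0, "ay": 0, "az": 0, "gripper": -1},
  {"dx": 0, "dy": 0.01, "dz": -0.55, "ax": 0, "ay": 0, "az": 0, "gripper": -1},
  {"dx": 0, "dy": 0.01, "dz": -0.68, "ax": 0, "ay": 0, "az": 0, "gripper": -1},
  {"dx": 0, "dy": 0.01, "dz": -0.72, "ax": 0, "ay": 0, "az": 0, "gripper": -1},
  {"dx": 0, "dy": 0.01, "dz": -0.74, "ax": 0, "ay": 0, "az": 0, "gripper": -1},
  {"dx": 0, "dy": 0.01, "dz": -0.74, "ax": 0, "ay": 0, "az": 0, "gripper": -1},
  {"dx": 0, "dy": 0.01, "dz": -0.74, "ax": 0, "ay": 0, "az": 0, "gripper": -1},
])

```text
t: 7.37
tool_pos: [0.4531, 0.3113, 0.1836]
tool_rot: [[0.956, -0.294, 0.002], [-0.294, -0.956, 0.001], [0.002, -0.002, -1.0]]
contact_force: [0.0, -0.1, -4.1]
grip_width: 0.118
```

```bash
python3 - <<'E'
from h import *
o=arm.get_obs();print(o['t'],o['tool_pos'],np.arctan2(o['tool_rot'][1,0],o['tool_rot'][0,0]),o['tool_rot'][2],o['contact_force'],o['ft_torque'])
c=snap('wrist','w4')
snap('top','t4')
f=c['frame']
im=[cv2.resize(f[58:138,x:x+80,::-1],(400,400),interpolation=cv2.INTER_CUBIC) for x in (124,344)]
cv2.imwrite('pics/w4z.png',np.hstack(im))
E
```

```text
7.3667 [0.4530723  0.31125246 0.18362789] -0.29867147350274165 [ 0.00187531 -0.00167577 -0.99999684] [ 0.01362507 -0.12317793 -4.08697162] [-0.01535942  0.03984662 -0.07286971]
```

View pics/w4z.png

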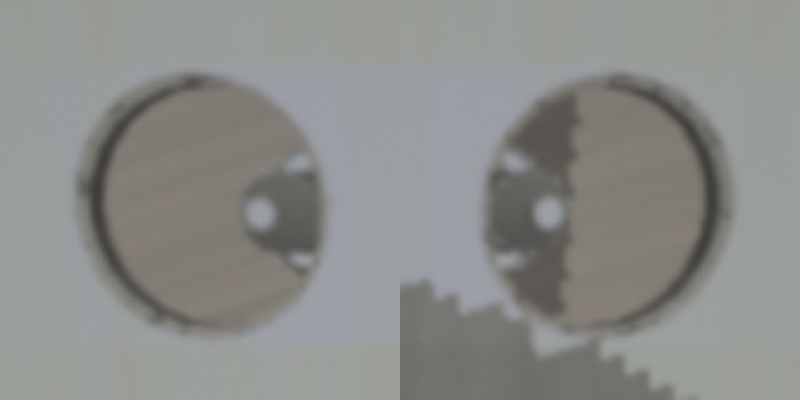

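View pics/t4.png

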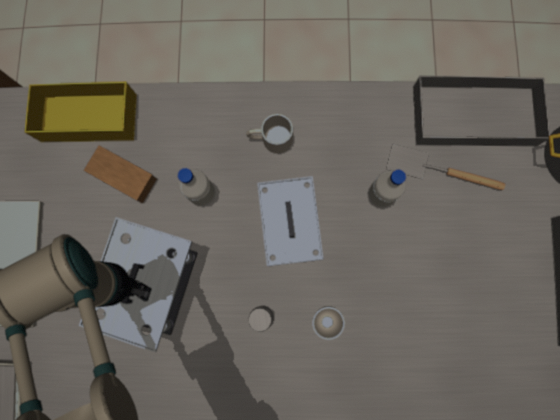

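Through the holes both front pin tips show as bright spots at about (175.6,100) and (373.1,100). I compare them with the hole centres in the tool frame.

```bash
python3 - <<'E'
from h import *
c=load('w4'); o=c['obs']
px=lambda x,y,x0:((x+.5)/5-.5+x0,(y+.5)/5-.5+58)
pins=[px(260,213,124),px(148,213,344)]; hol=[px(202,203,124),px(208,203,344)]
A=plane(c,pins,.138);B=plane(c,hol,o['tool_pos'][2]-.0274)
for n,P in (('pins',A),('holes',B)): print(n,P.round(4),to_tool(c,P).round(4),np.linalg.norm(P[0]-P[1]))
d=A.mean(0)-B.mean(0);print('world shift mm',d*1000,'tool',(to_tool(c,A)-to_tool(c,B))*1000)
v=A[0]-A[1];w=B[0]-B[1];print('dyaw',np.arctan2(v[1],v[0])-np.arctan2(w[1],w[0]), 'stand yaw',np.arctan2(v[1],v[0])-np.pi/2)
E
```

```text
pins [[0.5444 0.3346 0.138 ]
 [0.5151 0.2391 0.138 ]] [[ 0.0804 -0.0491  0.0459]
 [ 0.0804  0.0507  0.0457]] 0.09989379372345444
holes [[0.5455 0.3344 0.1562]
 [0.516  0.2385 0.1562]] [[ 0.0814 -0.0493  0.0276]
 [ 0.0815  0.0511  0.0275]] 0.10036411241598094
world shift mm [ -0.97177732   0.4274029  -18.22789202] tool [[-1.08749239  0.1431664  18.22567036]
 [-1.08990716 -0.32715093 18.22645398]]
dyaw -2.2706644112968632e-05 stand yaw -0.2983826319089524
```

Request:
carry_out([
  {"dx": -0.008, "dy": 0.004, "dz": 0, "ax": 0, "ay": 0, "az": 0, "gripper": -1},
  {"dx": -0.008, "dy": 0.004, "dz": -0.08, "ax": 0, "ay": 0, "az": 0, "gripper": -1},
  {"dx": -0.008, "dy": 0.004, "dz": -0.16, "ax": 0, "ay": 0, "az": 0, "gripper": -1},
  {"dx": -0.008, "dy": 0.004, "dz": -0.24, "ax": 0, "ay": 0, "az": 0, "gripper": -1},
  {"dx": -0.008, "dy": 0.004, "dz": -0.3, "ax": 0, "ay": 0, "az": 0, "gripper": -1},
  {"dx": -0.008, "dy": 0.004, "dz": -0.3, "ax": 0, "ay": 0, "az": 0, "gripper": -1},
  {"dx": -0.008, "dy": 0.004, "dz": -0.3, "ax": 0, "ay": 0, "az": 0, "gripper": -1},
])

```text
t: 8.05
tool_pos: [0.4506, 0.3113, 0.1453]
tool_rot: [[0.956, -0.294, -0.002], [-0.294, -0.956, -0.001], [-0.002, 0.002, -1.0]]
contact_force: [-0.6, -0.1, -3.9]
grip_width: 0.117
```

```bash
python3 - <<'E'
from h import *
o=arm.get_obs();print(o['t'],o['tool_pos'],np.arctan2(o['tool_rot'][1,0],o['tool_rot'][0,0]),o['tool_rot'][2],o['contact_force'],o['ft_torque'])
c=snap('wrist','w5')
s=snap('side','s5')
f=c['frame']
im=[cv2.resize(f[58:138,x:x+80,::-1],(400,400),interpolation=cv2.INTER_CUBIC) for x in (124,344)]
cv2.imwrite('pics/w5z.png',np.hstack(im))
cv2.imwrite('pics/s5z.png',cv2.resize(s['frame'][220:400,160:380,::-1],None,fx=3,fy=3,interpolation=cv2.INTER_CUBIC))
E
```

```text
8.05 [0.45060062 0.31130178 0.14526344] -0.29818509604419974 [-0.0015588   0.00166411 -0.9999974 ] [-0.62283978 -0.09752948 -3.85902138] [ 0.0570486  -0.09405042 -0.00707764]
```

View pics/w5z.png

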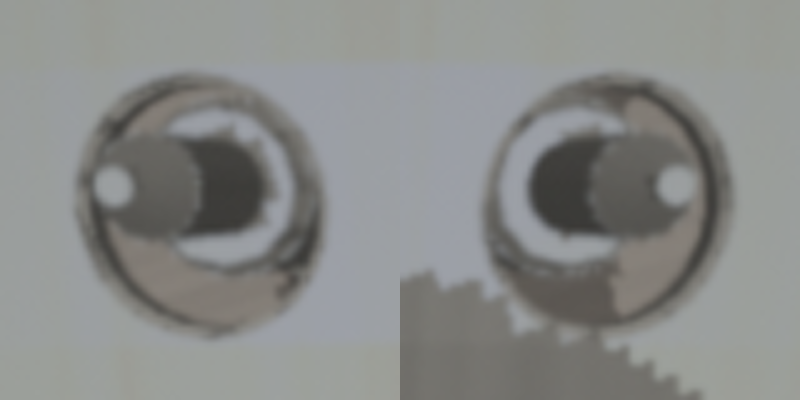

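View pics/s5z.png

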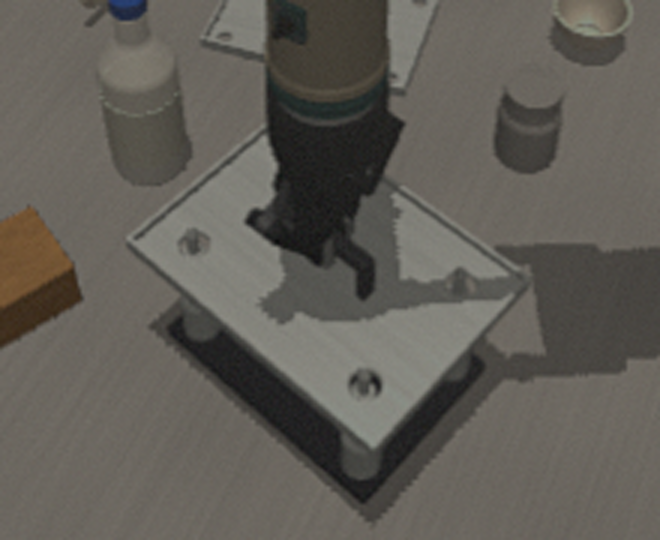

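The pins are through the holes and the upper-shoulder rings can be seen below. The side view shows the tray level. I recompute the offset with the pins and the shoulder rings.

```bash
python3 - <<'E'
from h import *
c=load('w5'); o=c['obs']
px=lambda x,y,x0:((x+.5)/5-.5+x0,(y+.5)/5-.5+58)
hol=[px(202,203,124),px(208,203,344)]
B=plane(c,hol,o['tool_pos'][2]-.0274)
for n,p,z in (('pin',[px(115,188,124),px(277,188,344)],.138),('ring',[px(213,183,124),px(179,184,344)],.1095)):
    A=plane(c,p,z);print(n,A.round(4),'world mm',((A-B).mean(0)*1000).round(2),'tool',((to_tool(c,A)-to_tool(c,B))*1000).round(2))
E
```

```text
pin [[0.5443 0.3345 0.138 ]
 [0.5149 0.239  0.138 ]] world mm [ 1.48  0.35 20.14] tool [[  1.3   -0.58 -20.14]
 [  1.26  -0.89 -20.14]]
ring [[0.545  0.3351 0.1095]
 [0.5151 0.2383 0.1095]] world mm [ 1.92  0.3  -8.36] tool [[ 1.82 -1.41  8.36]
 [ 1.69 -0.31  8.36]]
```

Request:
carry_out([
  {"dx": 0.008, "dy": 0.002, "dz": 0, "ax": 0, "ay": 0, "az": 0, "gripper": -1},
  {"dx": 0.008, "dy": 0.002, "dz": 0, "ax": 0, "ay": 0, "az": 0, "gripper": -1},
  {"dx": 0.008, "dy": 0.002, "dz": 0, "ax": 0, "ay": 0, "az": 0, "gripper": -1},
  {"dx": 0.008, "dy": 0.002, "dz": 0, "ax": 0, "ay": 0, "az": 0, "gripper": -1},
])

```text
t: 8.48
tool_pos: [0.4522, 0.3119, 0.1466]
tool_rot: [[0.956, -0.294, 0.0], [-0.294, -0.956, 0.0], [0.0, -0.0, -1.0]]
contact_force: [-0.1, -0.7, -4.2]
grip_width: 0.125
```

Request:
carry_out([
  {"dx": 0, "dy": 0, "dz": 0, "ax": 0, "ay": 0, "az": 0, "gripper": -1},
  {"dx": 0, "dy": 0, "dz": 0, "ax": 0, "ay": 0, "az": 0, "gripper": -1},
])

```text
t: 8.65
tool_pos: [0.4521, 0.3118, 0.1464]
tool_rot: [[0.956, -0.294, 0.0], [-0.294, -0.956, 0.0], [0.0, -0.0, -1.0]]
contact_force: [0.1, 0.5, -4.2]
grip_width: 0.12
```

Request:
carry_out([
  {"dx": 0, "dy": 0, "dz": 0, "ax": 0, "ay": 0, "az": 0, "gripper": -1},
])

```text
t: 8.73
tool_pos: [0.4521, 0.3118, 0.1464]
tool_rot: [[0.956, -0.294, -0.0], [-0.294, -0.956, -0.0], [0.0, 0.0, -1.0]]
contact_force: [-0.9, -0.4, -4.5]
grip_width: 0.126
```

The arm has settled on the target. I lower it slowly.

Request:
carry_out([
  {"dx": 0, "dy": -0.002, "dz": -0.05, "ax": 0, "ay": 0, "az": 0, "gripper": -1},
  {"dx": 0, "dy": -0.002, "dz": -0.1, "ax": 0, "ay": 0, "az": 0, "gripper": -1},
  {"dx": 0, "dy": -0.002, "dz": -0.15, "ax": 0, "ay": 0, "az": 0, "gripper": -1},
  {"dx": 0, "dy": -0.002, "dz": -0.2, "ax": 0, "ay": 0, "az": 0, "gripper": -1},
  {"dx": 0, "dy": -0.002, "dz": -0.25, "ax": 0, "ay": 0, "az": 0, "gripper": -1},
  {"dx": 0, "dy": -0.002, "dz": -0.3, "ax": 0, "ay": 0, "az": 0, "gripper": -1},
  {"dx": 0, "dy": -0.002, "dz": -0.3, "ax": 0, "ay": 0, "az": 0, "gripper": -1},
  {"dx": 0, "dy": -0.002, "dz": -0.3, "ax": 0, "ay": 0, "az": 0, "gripper": -1},
])

```text
t: 9.4
tool_pos: [0.4518, 0.3114, 0.1097]
tool_rot: [[0.956, -0.294, -0.001], [-0.294, -0.956, -0.001], [-0.001, 0.001, -1.0]]
contact_force: [0.4, 0.0, -4.9]
grip_width: 0.121
```

Request:
carry_out([
  {"dx": 0, "dy": 0, "dz": -0.05, "ax": 0, "ay": 0, "az": 0, "gripper": -1},
  {"dx": 0, "dy": 0, "dz": -0.1, "ax": 0, "ay": 0, "az": 0, "gripper": -1},
  {"dx": 0, "dy": 0, "dz": -0.15, "ax": 0, "ay": 0, "az": 0, "gripper": -1},
  {"dx": 0, "dy": 0, "dz": -0.19, "ax": 0, "ay": 0, "az": 0, "gripper": -1},
  {"dx": 0, "dy": 0, "dz": -0.19, "ax": 0, "ay": 0, "az": 0, "gripper": -1},
  {"dx": 0, "dy": 0, "dz": -0.19, "ax": 0, "ay": 0, "az": 0, "gripper": -1},
  {"dx": 0, "dy": 0, "dz": -0.19, "ax": 0, "ay": 0, "az": 0, "gripper": -1},
])

```text
t: 9.98
tool_pos: [0.4522, 0.3117, 0.0876]
tool_rot: [[0.956, -0.294, 0.0], [-0.294, -0.956, 0.0], [0.0, -0.0, -1.0]]
contact_force: [-0.5, 0.3, -4.6]
grip_width: 0.124
```

```bash
python3 - <<'E'
from h import *
o=arm.get_obs();print(o['t'],o['tool_pos'],np.arctan2(o['tool_rot'][1,0],o['tool_rot'][0,0]),o['contact_force'],o['ft_torque'])
c=snap('wrist','w6')
s=snap('side','s6')
cv2.imwrite('pics/s6z.png',cv2.resize(s['frame'][220:400,160:380,::-1],None,fx=3,fy=3,interpolation=cv2.INTER_CUBIC))
E
```

```text
9.9833 [0.4522341  0.31166133 0.08756118] -0.29816418322529903 [-0.45432893  0.30602236 -4.61974516] [ 0.03614099 -0.00853241  0.00705244]
```

View pics/w6.png

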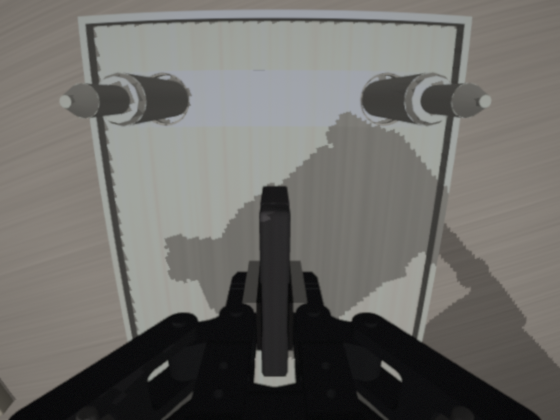

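View pics/s6z.png

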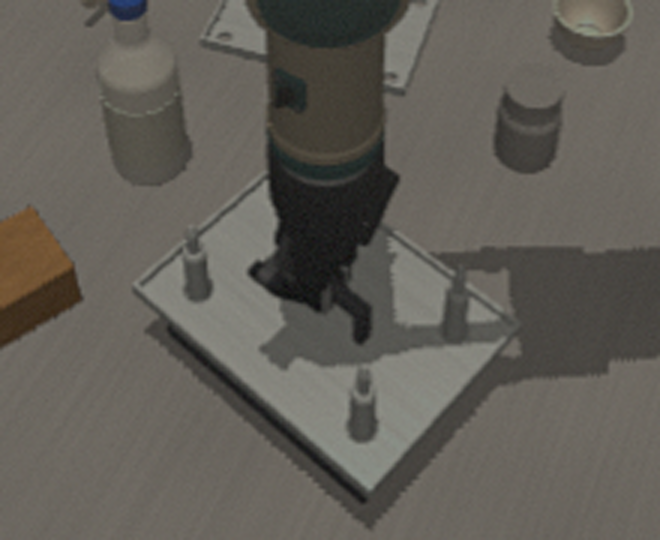

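The wide tray is around all four 17 mm posts, with no side force and about 5 mm still to go. I lower until it touches.

Request:
carry_out([
  {"dx": 0, "dy": 0, "dz": -0.02, "ax": 0, "ay": 0, "az": 0, "gripper": -1},
  {"dx": 0, "dy": 0, "dz": -0.035, "ax": 0, "ay": 0, "az": 0, "gripper": -1},
  {"dx": 0, "dy": 0, "dz": -0.045, "ax": 0, "ay": 0, "az": 0, "gripper": -1},
  {"dx": 0, "dy": 0, "dz": -0.045, "ax": 0, "ay": 0, "az": 0, "gripper": -1},
  {"dx": 0, "dy": 0, "dz": -0.045, "ax": 0, "ay": 0, "az": 0, "gripper": -1},
])

```text
t: 10.5
tool_pos: [0.452, 0.3115, 0.082]
tool_rot: [[0.956, -0.294, -0.0], [-0.294, -0.956, -0.0], [-0.0, 0.0, -1.0]]
contact_force: [-0.6, 0.5, -4.0]
grip_width: 0.116
```

Request:
carry_out([
  {"dx": 0, "dy": 0, "dz": -0.006, "ax": 0, "ay": 0, "az": 0, "gripper": -1},
  {"dx": 0, "dy": 0, "dz": -0.012, "ax": 0, "ay": 0, "az": 0, "gripper": -1},
  {"dx": 0, "dy": 0, "dz": -0.012, "ax": 0, "ay": 0, "az": 0, "gripper": -1},
  {"dx": 0, "dy": 0, "dz": -0.012, "ax": 0, "ay": 0, "az": 0, "gripper": -1},
])

```text
t: 10.83
tool_pos: [0.4522, 0.3116, 0.0816]
tool_rot: [[0.956, -0.294, 0.001], [-0.294, -0.956, 0.0], [0.001, -0.0, -1.0]]
contact_force: [-2.5, -1.5, 5.2]
grip_width: 0.118
```

It has touched down, with the force going from -4.4 to +5 N at TCP z 0.0816. I open the gripper and raise the arm.

Request:
carry_out([
  {"dx": 0, "dy": 0, "dz": 0, "ax": 0, "ay": 0, "az": 0, "gripper": 0},
  {"dx": 0, "dy": 0, "dz": 0, "ax": 0, "ay": 0, "az": 0, "gripper": 0},
  {"dx": 0, "dy": 0, "dz": 0, "ax": 0, "ay": 0, "az": 0, "gripper": 0},
  {"dx": 0, "dy": 0, "dz": 0, "ax": 0, "ay": 0, "az": 0, "gripper": 0},
  {"dx": 0, "dy": 0, "dz": 0, "ax": 0, "ay": 0, "az": 0, "gripper": 0},
  {"dx": 0, "dy": 0, "dz": 0, "ax": 0, "ay": 0, "az": 0, "gripper": 0},
])

```text
t: 11.33
tool_pos: [0.4522, 0.3116, 0.0806]
tool_rot: [[0.956, -0.294, 0.0], [-0.294, -0.956, -0.0], [0.0, 0.0, -1.0]]
contact_force: [-0.7, -0.6, -0.7]
grip_width: 0.497
```

Request:
carry_out([
  {"dx": 0, "dy": 0, "dz": 0.05, "ax": 0, "ay": 0, "az": 0, "gripper": 0},
  {"dx": 0, "dy": 0, "dz": 0.15, "ax": 0, "ay": 0, "az": 0, "gripper": 0},
  {"dx": 0, "dy": 0, "dz": 0.35, "ax": 0, "ay": 0, "az": 0, "gripper": 0},
  {"dx": 0, "dy": 0, "dz": 0.6, "ax": 0, "ay": 0, "az": 0, "gripper": 0},
  {"dx": 0, "dy": 0, "dz": 0.85, "ax": 0, "ay": 0, "az": 0, "gripper": 0},
  {"dx": 0, "dy": 0, "dz": 1, "ax": 0, "ay": 0, "az": 0, "gripper": 0},
])

```text
t: 11.83
tool_pos: [0.4532, 0.3122, 0.2043]
tool_rot: [[0.956, -0.294, 0.004], [-0.294, -0.956, 0.002], [0.003, -0.003, -1.0]]
contact_force: [1.6, 0.6, -0.2]
grip_width: 0.504
```

Request:
carry_out([
  {"dx": 0, "dy": 0, "dz": 0.25, "ax": 0, "ay": 0, "az": 0, "gripper": 0},
  {"dx": 0, "dy": 0, "dz": 0.5, "ax": 0, "ay": 0, "az": 0, "gripper": 0},
  {"dx": 0, "dy": 0, "dz": 0.6, "ax": 0, "ay": 0, "az": 0, "gripper": 0},
  {"dx": 0, "dy": 0, "dz": 0.6, "ax": 0, "ay": 0, "az": 0, "gripper": 0},
  {"dx": 0, "dy": 0, "dz": 0.6, "ax": 0, "ay": 0, "az": 0, "gripper": 0},
])

```text
t: 12.25
tool_pos: [0.4521, 0.3116, 0.2733]
tool_rot: [[0.956, -0.294, 0.001], [-0.294, -0.956, 0.001], [0.001, -0.001, -1.0]]
contact_force: [-0.4, 0.2, -0.1]
grip_width: 0.502
```

```bash
python3 - <<'E'
from h import *
o=arm.get_obs();print(o['t'],o['tool_pos'],np.arctan2(o['tool_rot'][1,0],o['tool_rot'][0,0]),o['contact_force'],o['ft_torque'])
c=snap('wrist','w7')
s=snap('side','s7')
cv2.imwrite('pics/s7z.png',cv2.resize(s['frame'][220:400,160:380,::-1],None,fx=3,fy=3,interpolation=cv2.INTER_CUBIC))
print(pts(c,[[240,120],[310,120],[240,220],[310,220],[200,180],[350,180]]).round(4))
E
```

```text
12.25 [0.45210118 0.31159727 0.27328227] -0.2981490980022147 [-0.40685506  0.17291631 -0.13097339] [ 0.02821833  0.01747182 -0.08423789]
[[0.519  0.3267 0.0543]
 [0.4982 0.2592 0.0537]
 [0.4176 0.3611 0.0553]
 [0.3951 0.2875 0.0554]
 [0.4729 0.3872 0.0554]
 [0.4281 0.2359 0.0618]]
```

View pics/w7.png

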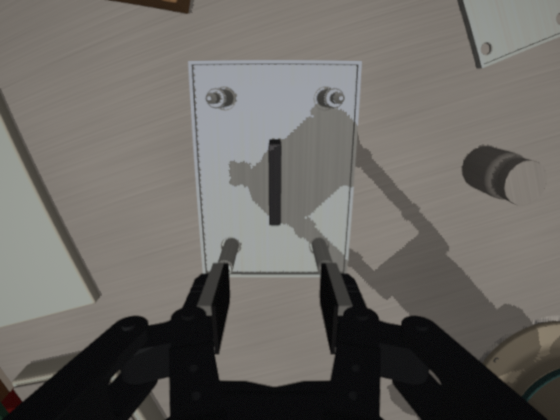

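View pics/s7z.png

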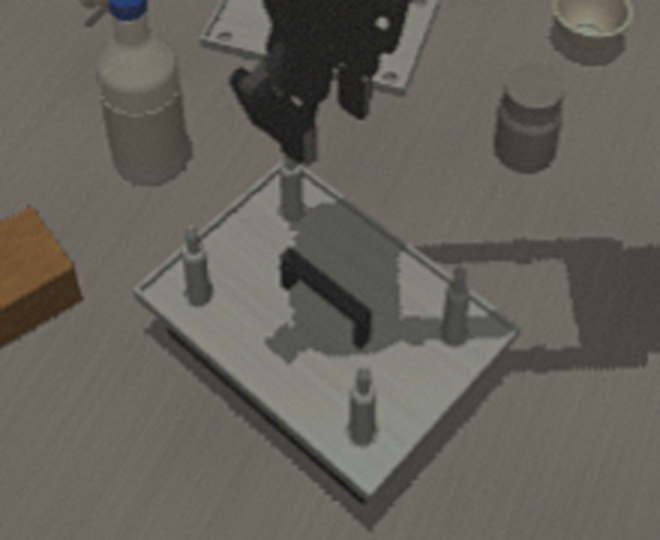

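The wide tray is down. Its floor top measures about 0.0545 m against 0.055 expected, and in the picture the posts stand through all four holes. Now the small tray.

Request:
carry_out([
  {"dx": 0.06, "dy": -0.15, "dz": 0, "ax": 0, "ay": 0, "az": 0.02, "gripper": 1},
  {"dx": 0.16, "dy": -0.4, "dz": 0, "ax": 0, "ay": 0, "az": 0.05, "gripper": 1},
  {"dx": 0.28, "dy": -0.7, "dz": 0, "ax": 0, "ay": 0, "az": 0.08, "gripper": 1},
  {"dx": 0.41, "dy": -1, "dz": 0, "ax": 0, "ay": 0, "az": 0.11, "gripper": 1},
])

```text
t: 12.68
tool_pos: [0.5003, 0.1906, 0.2707]
tool_rot: [[0.992, -0.129, -0.004], [-0.129, -0.992, -0.001], [-0.004, 0.001, -1.0]]
contact_force: [1.0, 0.6, -0.2]
grip_width: 0.996
```

Request:
carry_out([
  {"dx": 0.12, "dy": -0.3, "dz": 0, "ax": 0, "ay": 0, "az": 0.04, "gripper": 1},
  {"dx": 0.24, "dy": -0.6, "dz": 0, "ax": 0, "ay": 0, "az": 0.08, "gripper": 1},
  {"dx": 0.36, "dy": -0.88, "dz": 0, "ax": 0, "ay": 0, "az": 0.11, "gripper": 1},
  {"dx": 0.41, "dy": -1, "dz": 0, "ax": 0, "ay": 0, "az": 0.13, "gripper": 1},
])

```text
t: 13.02
tool_pos: [0.5512, 0.0672, 0.2705]
tool_rot: [[0.998, 0.06, -0.003], [0.06, -0.998, -0.003], [-0.003, 0.003, -1.0]]
contact_force: [0.2, 1.2, 0.2]
grip_width: 1.002
```

Request:
carry_out([
  {"dx": 0.12, "dy": -0.25, "dz": 0, "ax": 0, "ay": 0, "az": 0.02, "gripper": 1},
  {"dx": 0.28, "dy": -0.43, "dz": 0, "ax": 0, "ay": 0, "az": 0.04, "gripper": 1},
  {"dx": 0.39, "dy": -0.56, "dz": 0, "ax": 0, "ay": 0, "az": 0.04, "gripper": 1},
  {"dx": 0.42, "dy": -0.585, "dz": 0, "ax": 0, "ay": 0, "az": 0.04, "gripper": 1},
  {"dx": 0.42, "dy": -0.585, "dz": 0, "ax": 0, "ay": 0, "az": 0.04, "gripper": 1},
  {"dx": 0.42, "dy": -0.585, "dz": 0, "ax": 0, "ay": 0, "az": 0.04, "gripper": 1},
])

```text
t: 13.52
tool_pos: [0.5999, 0.002, 0.2712]
tool_rot: [[0.993, 0.121, -0.004], [0.121, -0.993, 0.001], [-0.003, -0.002, -1.0]]
contact_force: [-1.1, 0.9, 0.2]
grip_width: 0.998
```

```bash
python3 - <<'E'
from h import *
o=arm.get_obs();print(o['t'],o['tool_pos'],np.arctan2(o['tool_rot'][1,0],o['tool_rot'][0,0]))
c=snap('wrist','w8')
snap('top','t8')
E
```

```text
13.5167 [0.59985198 0.0020107  0.27119303] 0.12162796180742279
```

View pics/w8.png

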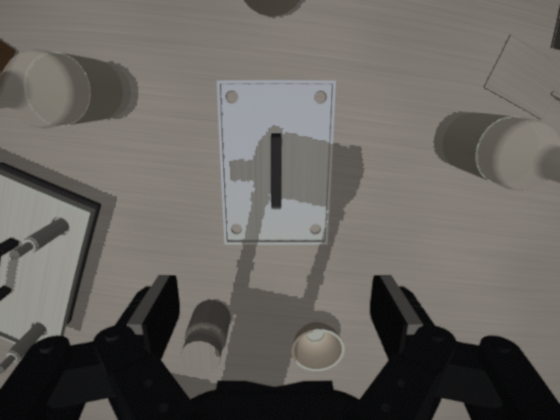

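View pics/t8.png

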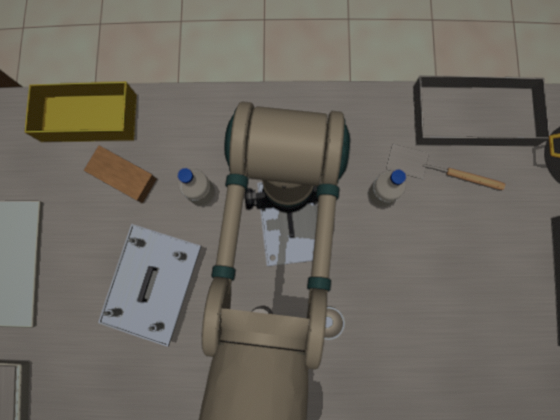

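The small tray sits centred in the wrist view with holes near (231,97), (320,97), (236,229) and (315,229). The top view shows the wide tray on the stand.

```bash
python3 - <<'E'
from h import *
c=load('w8')
H=plane(c,[[231.7,97],[320.3,97],[236.5,229],[315.7,229]],.003);print(H.round(4),fit4(H))
B=plane(c,[[276.2,133.5],[276.2,208.5]],.045);print(B.round(4),B.mean(0))
# refine wide tray/stand from w7
c=load('w7');print(pts(c,[[212,98],[338,98]]).round(4), plane(c,[[212,98],[337.5,98]],.138).round(4))
E
```

```text
[[ 0.674   0.0597  0.003 ]
 [ 0.6862 -0.0396  0.003 ]
 [ 0.5148  0.0402  0.003 ]
 [ 0.5271 -0.0598  0.003 ]] (array([6.00519744e-01, 1.24413451e-04]), np.float64(0.12217304763960302), array([0.26684185, 0.2072183 , 0.27503513, 0.51811987]))
[[ 0.6438  0.0054  0.045 ]
 [ 0.5622 -0.0047  0.045 ]] [6.02987085e-01 3.66668529e-04 4.50000000e-02]
[[0.5434 0.3325 0.1364]
 [0.5154 0.241  0.1372]] [[0.5434 0.3322 0.138 ]
 [0.5155 0.2415 0.138 ]]
```

Request:
carry_out([
  {"dx": 0.01, "dy": -0.008, "dz": -0.3, "ax": 0, "ay": 0, "az": 0, "gripper": 1},
  {"dx": 0.01, "dy": -0.008, "dz": -0.6, "ax": 0, "ay": 0, "az": 0, "gripper": 1},
  {"dx": 0.01, "dy": -0.008, "dz": -0.9, "ax": 0, "ay": 0, "az": 0, "gripper": 1},
  {"dx": 0.01, "dy": -0.008, "dz": -1, "ax": 0, "ay": 0, "az": 0, "gripper": 1},
])

```text
t: 13.95
tool_pos: [0.5977, 0.0022, 0.1478]
tool_rot: [[0.992, 0.123, -0.009], [0.123, -0.992, 0.001], [-0.009, -0.002, -1.0]]
contact_force: [-1.2, 0.8, 0.1]
grip_width: 1.001
```

Request:
carry_out([
  {"dx": 0, "dy": 0, "dz": -0.25, "ax": 0, "ay": 0, "az": 0, "gripper": 1},
  {"dx": 0, "dy": 0, "dz": -0.5, "ax": 0, "ay": 0, "az": 0, "gripper": 1},
  {"dx": 0, "dy": 0, "dz": -0.7, "ax": 0, "ay": 0, "az": 0, "gripper": 1},
  {"dx": 0, "dy": 0, "dz": -0.85, "ax": 0, "ay": 0, "az": 0, "gripper": 1},
  {"dx": 0, "dy": 0, "dz": -0.95, "ax": 0, "ay": 0, "az": 0, "gripper": 1},
  {"dx": 0, "dy": 0, "dz": -1, "ax": 0, "ay": 0, "az": 0, "gripper": 1},
  {"dx": 0, "dy": 0, "dz": -1, "ax": 0, "ay": 0, "az": 0, "gripper": 1},
  {"dx": 0, "dy": 0, "dz": -1, "ax": 0, "ay": 0, "az": 0, "gripper": 1},
])

```text
t: 14.62
tool_pos: [0.6021, 0.0011, 0.0332]
tool_rot: [[0.992, 0.122, 0.0], [0.122, -0.992, -0.0], [0.0, 0.0, -1.0]]
contact_force: [-0.1, -1.2, 0.9]
grip_width: 1.005
```

Request:
carry_out([
  {"dx": 0, "dy": 0, "dz": 0, "ax": 0, "ay": 0, "az": 0, "gripper": -1},
  {"dx": 0, "dy": 0, "dz": 0, "ax": 0, "ay": 0, "az": 0, "gripper": -1},
  {"dx": 0, "dy": 0, "dz": 0, "ax": 0, "ay": 0, "az": 0, "gripper": -1},
  {"dx": 0, "dy": 0, "dz": 0, "ax": 0, "ay": 0, "az": 0, "gripper": -1},
  {"dx": 0, "dy": 0, "dz": 0, "ax": 0, "ay": 0, "az": 0, "gripper": -1},
  {"dx": 0, "dy": 0, "dz": 0, "ax": 0, "ay": 0, "az": 0, "gripper": -1},
  {"dx": 0, "dy": 0, "dz": 0, "ax": 0, "ay": 0, "az": 0, "gripper": -1},
  {"dx": 0, "dy": 0, "dz": 0, "ax": 0, "ay": 0, "az": 0, "gripper": -1},
  {"dx": 0, "dy": 0, "dz": 0, "ax": 0, "ay": 0, "az": 0, "gripper": -1},
  {"dx": 0, "dy": 0, "dz": 0, "ax": 0, "ay": 0, "az": 0, "gripper": -1},
], squeeze=80)

```text
t: 15.45
tool_pos: [0.6022, 0.0004, 0.0331]
tool_rot: [[0.993, 0.121, 0.0], [0.121, -0.993, -0.0], [0.0, 0.0, -1.0]]
contact_force: [-0.6, -0.1, 5.4]
grip_width: 0.119
```

Request:
carry_out([
  {"dx": 0, "dy": 0, "dz": 0.05, "ax": 0, "ay": 0, "az": 0, "gripper": -1},
  {"dx": 0, "dy": 0, "dz": 0.15, "ax": 0, "ay": 0, "az": 0, "gripper": -1},
  {"dx": 0, "dy": 0, "dz": 0.35, "ax": 0, "ay": 0, "az": 0, "gripper": -1},
  {"dx": 0, "dy": 0, "dz": 0.6, "ax": 0, "ay": 0, "az": 0, "gripper": -1},
  {"dx": 0, "dy": 0, "dz": 0.8, "ax": 0, "ay": 0, "az": 0, "gripper": -1},
  {"dx": 0, "dy": 0, "dz": 1, "ax": 0, "ay": 0, "az": 0, "gripper": -1},
])

```text
t: 15.95
tool_pos: [0.6013, 0.0004, 0.1529]
tool_rot: [[0.993, 0.122, -0.002], [0.122, -0.993, -0.0], [-0.002, -0.0, -1.0]]
contact_force: [1.1, -1.0, -4.2]
grip_width: 0.124
```

Request:
carry_out([
  {"dx": 0, "dy": 0, "dz": 0.2, "ax": 0, "ay": 0, "az": 0, "gripper": -1},
  {"dx": 0, "dy": 0, "dz": 0.4, "ax": 0, "ay": 0, "az": 0, "gripper": -1},
  {"dx": 0, "dy": 0, "dz": 0.6, "ax": 0, "ay": 0, "az": 0, "gripper": -1},
  {"dx": 0, "dy": 0, "dz": 0.8, "ax": 0, "ay": 0, "az": 0, "gripper": -1},
  {"dx": 0, "dy": 0, "dz": 0.95, "ax": 0, "ay": 0, "az": 0, "gripper": -1},
  {"dx": 0, "dy": 0, "dz": 1, "ax": 0, "ay": 0, "az": 0, "gripper": -1},
  {"dx": 0, "dy": 0, "dz": 1, "ax": 0, "ay": 0, "az": 0, "gripper": -1},
  {"dx": 0, "dy": 0, "dz": 1, "ax": 0, "ay": 0, "az": 0, "gripper": -1},
  {"dx": 0, "dy": 0, "dz": 1, "ax": 0, "ay": 0, "az": 0, "gripper": -1},
])

```text
t: 16.7
tool_pos: [0.6009, 0.0005, 0.2704]
tool_rot: [[0.993, 0.121, -0.004], [0.121, -0.993, 0.0], [-0.004, -0.001, -1.0]]
contact_force: [0.3, 0.3, -3.3]
grip_width: 0.122
```

```bash
python3 - <<'E'
from h import *
o=arm.get_obs();print(o['t'],o['tool_pos'],np.arctan2(o['tool_rot'][1,0],o['tool_rot'][0,0]),o['tool_rot'][2],o['contact_force'])
c=snap('wrist','w9')
f=c['frame']
im=[cv2.resize(f[58:138,x:x+80,::-1],(400,400),interpolation=cv2.INTER_CUBIC) for x in (124,344)]
cv2.imwrite('pics/w9z.png',np.hstack(im))
print(to_tool(c,pts(c,[[220,100],[330,100],[200,200],[350,200],[140,160],[420,160]])).round(4))
E
```

```text
16.7 [6.00945410e-01 4.87642590e-04 2.70403914e-01] 0.12170510823420562 [-4.21322197e-03 -8.89861672e-04 -9.99990728e-01] [ 0.33224963  0.28245493 -3.31971311]
[[ 0.08   -0.0242  0.0287]
 [ 0.08    0.0259  0.0291]
 [ 0.0327 -0.0362  0.028 ]
 [ 0.0328  0.0379  0.0279]
 [ 0.0541 -0.0611  0.0206]
 [ 0.0101  0.177   0.2703]]
```

View pics/w9.png

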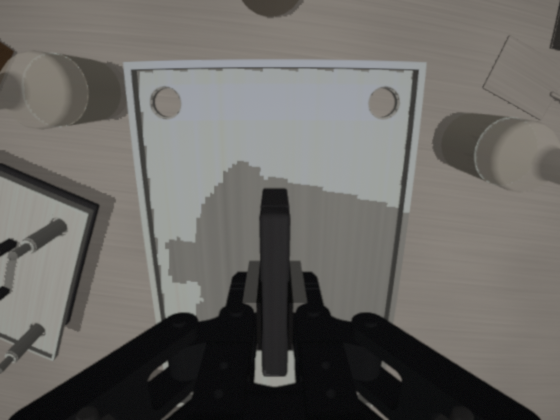

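View pics/w9z.png

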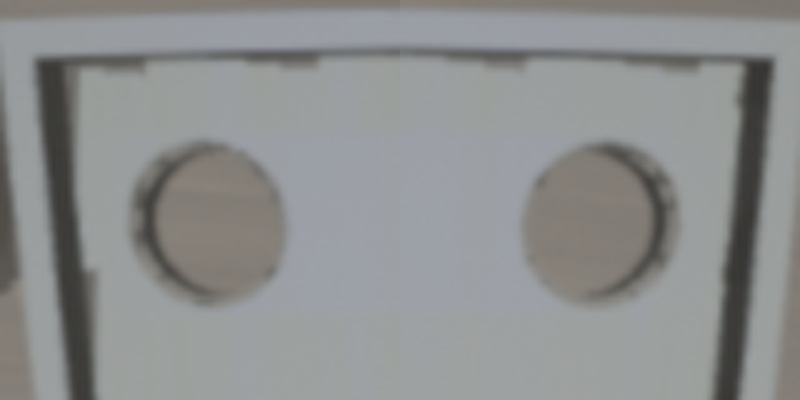

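```bash
python3 - <<'E'
from h import *
for tag,xr in (('w2',(125,420)),('w9',(165,400))):
    c=load(tag);vv,uu=np.mgrid[75:215,xr[0]:xr[1]]
    P=to_tool(c,pts(c,np.c_[uu.ravel(),vv.ravel()]))
    k=(P[:,2]>.024)&(P[:,2]<.032)
    for _ in range(3):
        A=np.c_[P[k,:2],np.ones(k.sum())];s=np.linalg.lstsq(A,P[k,2],rcond=None)[0]
        r=np.abs(P[:,2]-np.c_[P[:,:2],np.ones(len(P))]@s);k=r<.002
    print(tag,s,k.sum(),r[k].std())
c=load('w9');px=lambda x,y,x0:((x+.5)/5-.5+x0,(y+.5)/5-.5+58)
for zt in (.0275,.0285,.029):
    B=plane(c,[px(208.5,222,124),px(202,222,344)],c['obs']['tool_pos'][2]-zt);b=to_tool(c,B);print(zt,b.round(4),b[1,1]-b[0,1])
E
```

```text
w2 [0.00346751 0.00039057 0.02650168] 36872 0.0003814729907070762
w9 [0.0029501  0.00085554 0.0280561 ] 31062 0.00038210945678390654
0.0275 [[ 0.0795 -0.049   0.0272]
 [ 0.0795  0.0503  0.0271]] 0.09924746368102494
0.0285 [[ 0.0795 -0.0493  0.0282]
 [ 0.0795  0.0506  0.0281]] 0.09987282252862706
0.029 [[ 0.0795 -0.0495  0.0287]
 [ 0.0795  0.0507  0.0286]] 0.10018550195242816
```

The tray is level in hand to within 3 mrad. I carry it over the stand.

Request:
carry_out([
  {"dx": -0.06, "dy": 0.12, "dz": 0, "ax": 0, "ay": 0, "az": -0.01, "gripper": -1},
  {"dx": -0.16, "dy": 0.32, "dz": 0, "ax": 0, "ay": 0, "az": -0.03, "gripper": -1},
  {"dx": -0.28, "dy": 0.54, "dz": 0, "ax": 0, "ay": 0, "az": -0.05, "gripper": -1},
  {"dx": -0.4, "dy": 0.77, "dz": 0, "ax": 0, "ay": 0, "az": -0.08, "gripper": -1},
  {"dx": -0.5, "dy": 1, "dz": 0, "ax": 0, "ay": 0, "az": -0.1, "gripper": -1},
])

```text
t: 17.17
tool_pos: [0.5403, 0.1212, 0.2711]
tool_rot: [[1.0, -0.031, -0.004], [-0.031, -1.0, -0.0], [-0.004, 0.0, -1.0]]
contact_force: [0.0, 0.3, -4.3]
grip_width: 0.118
```

Request:
carry_out([
  {"dx": -0.12, "dy": 0.24, "dz": 0, "ax": 0, "ay": 0, "az": -0.03, "gripper": -1},
  {"dx": -0.24, "dy": 0.48, "dz": 0, "ax": 0, "ay": 0, "az": -0.06, "gripper": -1},
  {"dx": -0.36, "dy": 0.74, "dz": 0, "ax": 0, "ay": 0, "az": -0.09, "gripper": -1},
  {"dx": -0.48, "dy": 1, "dz": 0, "ax": 0, "ay": 0, "az": -0.12, "gripper": -1},
])

```text
t: 17.5
tool_pos: [0.483, 0.2414, 0.2713]
tool_rot: [[0.978, -0.209, -0.002], [-0.209, -0.978, -0.001], [-0.002, 0.001, -1.0]]
contact_force: [0.4, 0.6, -4.0]
grip_width: 0.123
```

Request:
carry_out([
  {"dx": -0.1, "dy": 0.22, "dz": 0, "ax": 0, "ay": 0, "az": -0.03, "gripper": -1},
  {"dx": -0.18, "dy": 0.42, "dz": 0, "ax": 0, "ay": 0, "az": -0.05, "gripper": -1},
  {"dx": -0.23, "dy": 0.54, "dz": 0, "ax": 0, "ay": 0, "az": -0.06, "gripper": -1},
  {"dx": -0.245, "dy": 0.585, "dz": 0, "ax": 0, "ay": 0, "az": -0.06, "gripper": -1},
  {"dx": -0.245, "dy": 0.585, "dz": 0, "ax": 0, "ay": 0, "az": -0.06, "gripper": -1},
  {"dx": -0.245, "dy": 0.585, "dz": 0, "ax": 0, "ay": 0, "az": -0.06, "gripper": -1},
  {"dx": -0.245, "dy": 0.585, "dz": 0, "ax": 0, "ay": 0, "az": -0.06, "gripper": -1},
  {"dx": -0.245, "dy": 0.585, "dz": 0, "ax": 0, "ay": 0, "az": -0.06, "gripper": -1},
])

```text
t: 18.17
tool_pos: [0.4556, 0.3094, 0.2724]
tool_rot: [[0.955, -0.295, -0.0], [-0.295, -0.955, -0.001], [0.0, 0.001, -1.0]]
contact_force: [-0.5, -0.9, -4.1]
grip_width: 0.121
```

Request:
carry_out([
  {"dx": -0.015, "dy": 0.01, "dz": -0.15, "ax": 0, "ay": 0, "az": 0, "gripper": -1},
  {"dx": -0.015, "dy": 0.01, "dz": -0.35, "ax": 0, "ay": 0, "az": 0, "gripper": -1},
  {"dx": -0.015, "dy": 0.01, "dz": -0.55, "ax": 0, "ay": 0, "az": 0, "gripper": -1},
  {"dx": -0.015, "dy": 0.01, "dz": -0.68, "ax": 0, "ay": 0, "az": 0, "gripper": -1},
  {"dx": -0.015, "dy": 0.01, "dz": -0.75, "ax": 0, "ay": 0, "az": 0, "gripper": -1},
  {"dx": -0.015, "dy": 0.01, "dz": -0.77, "ax": 0, "ay": 0, "az": 0, "gripper": -1},
  {"dx": -0.015, "dy": 0.01, "dz": -0.77, "ax": 0, "ay": 0, "az": 0, "gripper": -1},
  {"dx": -0.015, "dy": 0.01, "dz": -0.77, "ax": 0, "ay": 0, "az": 0, "gripper": -1},
  {"dx": -0.015, "dy": 0.01, "dz": -0.77, "ax": 0, "ay": 0, "az": 0, "gripper": -1},
  {"dx": -0.015, "dy": 0.01, "dz": -0.77, "ax": 0, "ay": 0, "az": 0, "gripper": -1},
])

```text
t: 19.0
tool_pos: [0.454, 0.3121, 0.1815]
tool_rot: [[0.956, -0.294, 0.002], [-0.294, -0.956, 0.001], [0.002, -0.002, -1.0]]
contact_force: [0.5, 0.5, -3.8]
grip_width: 0.12
```

```bash
cat > look.py <<'E'
from h import *; import sys
t=sys.argv[1]
o=arm.get_obs();print(o['t'],o['tool_pos'],np.arctan2(o['tool_rot'][1,0],o['tool_rot'][0,0]),o['tool_rot'][2],o['contact_force'],o['ft_torque'])
c=snap('wrist','w'+t); s=snap('side','s'+t)
f=c['frame']
im=[cv2.resize(f[68:132,x:x+64,::-1],(400,400),interpolation=cv2.INTER_CUBIC) for x in (134,352)]
cv2.imwrite(f'pics/w{t}z.png',np.hstack(im))
cv2.imwrite(f'pics/s{t}z.png',cv2.resize(s['frame'][200:380,160:380,::-1],None,fx=3,fy=3,interpolation=cv2.INTER_CUBIC))
E
python3 look.py 10
```

```text
19.0 [0.45403096 0.3121401  0.1815226 ] -0.29822380324842207 [ 0.0018239  -0.00165276 -0.99999697] [ 0.49671815  0.50347848 -3.7728479 ] [ 0.0082871  -0.03683427  0.05215806]
```

View pics/w10z.png

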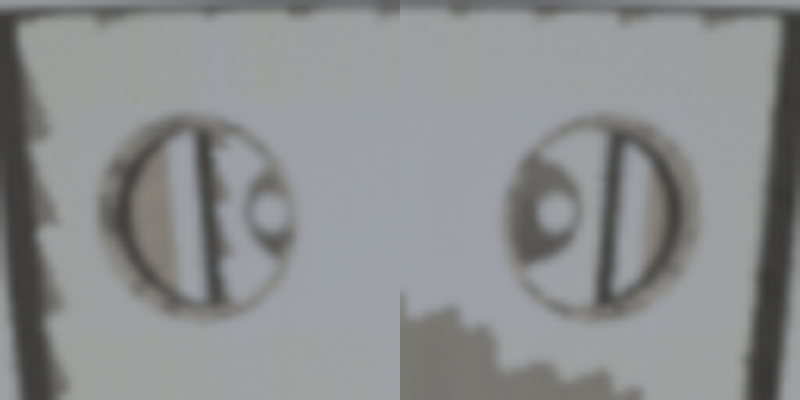

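View pics/s10z.png

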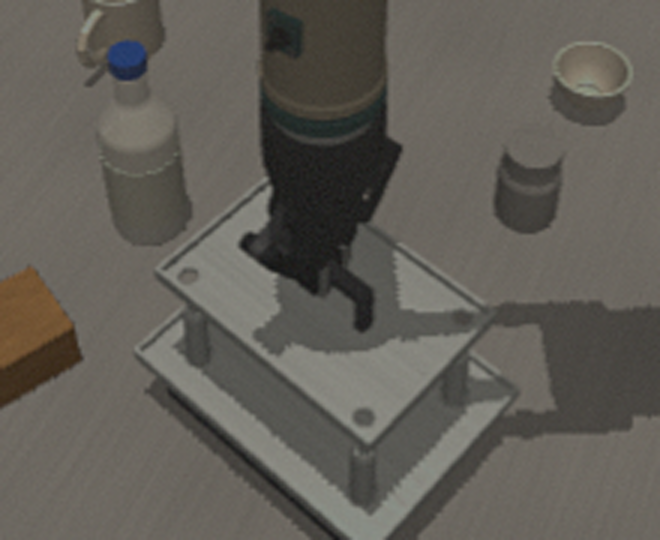

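The pin tips show through the small holes at zoom (268,212) and (556,213), with the hole centres at about (198,217) and (600,217). I compute the offset.

```bash
cat > off.py <<'E'
from h import *
def off(tag,pin,hol,z=.138,zt=.0283):
    c=load(tag);o=c['obs'];px=lambda p,x0:((p[0]+.5)/6.25-.5+x0,(p[1]+.5)/6.25-.5+68)
    A=plane(c,[px(pin[0],134),px(pin[1],352)],z);B=plane(c,[px(hol[0],134),px(hol[1],352)],o['tool_pos'][2]-zt)
    print(A.round(4)); print('holes tool',to_tool(c,B).round(4),'need tool mm',((to_tool(c,A)-to_tool(c,B))*1000).round(2)[:,:2],'world mm',((A-B).mean(0)*1000).round(2))
    v=A[0]-A[1];w=B[0]-B[1];print('dyaw',np.arctan2(v[1],v[0])-np.arctan2(w[1],w[0]))
    off.B=B
E
python3 -c "
from off import *
off('w10',[(268,212),(156,213)],[(197.5,216.5),(200.5,217)])"
```

```text
[[0.5445 0.3348 0.138 ]
 [0.5151 0.2391 0.138 ]]
holes tool [[ 0.0797 -0.0492  0.0285]
 [ 0.0797  0.0508  0.0284]] need tool mm [[0.08 1.01]
 [0.07 1.11]] world mm [ -0.2   -1.02 -15.22]
dyaw -7.278725031634181e-05
```

Request:
carry_out([
  {"dx": -0.002, "dy": -0.008, "dz": 0, "ax": 0, "ay": 0, "az": 0, "gripper": -1},
  {"dx": -0.002, "dy": -0.008, "dz": 0, "ax": 0, "ay": 0, "az": 0, "gripper": -1},
  {"dx": -0.002, "dy": -0.008, "dz": 0, "ax": 0, "ay": 0, "az": 0, "gripper": -1},
  {"dx": -0.002, "dy": -0.008, "dz": 0, "ax": 0, "ay": 0, "az": 0, "gripper": -1},
  {"dx": -0.002, "dy": -0.008, "dz": 0, "ax": 0, "ay": 0, "az": 0, "gripper": -1},
  {"dx": -0.002, "dy": -0.008, "dz": 0, "ax": 0, "ay": 0, "az": 0, "gripper": -1},
])

```text
t: 19.6
tool_pos: [0.453, 0.3109, 0.1803]
tool_rot: [[0.956, -0.294, -0.0], [-0.294, -0.956, -0.0], [-0.0, 0.0, -1.0]]
contact_force: [-0.6, 1.0, -4.7]
grip_width: 0.124
```

Request:
carry_out([
  {"dx": 0.006, "dy": 0, "dz": 0, "ax": 0, "ay": 0, "az": 0, "gripper": -1},
  {"dx": 0.006, "dy": 0, "dz": 0, "ax": 0, "ay": 0, "az": 0, "gripper": -1},
  {"dx": 0.006, "dy": 0, "dz": -0.02, "ax": 0, "ay": 0, "az": 0, "gripper": -1},
  {"dx": 0.006, "dy": 0, "dz": -0.04, "ax": 0, "ay": 0, "az": 0, "gripper": -1},
  {"dx": 0.006, "dy": 0, "dz": -0.06, "ax": 0, "ay": 0, "az": 0, "gripper": -1},
  {"dx": 0.006, "dy": 0, "dz": -0.08, "ax": 0, "ay": 0, "az": 0, "gripper": -1},
  {"dx": 0.006, "dy": 0, "dz": -0.1, "ax": 0, "ay": 0, "az": 0, "gripper": -1},
  {"dx": 0.006, "dy": 0, "dz": -0.1, "ax": 0, "ay": 0, "az": 0, "gripper": -1},
  {"dx": 0.006, "dy": 0, "dz": -0.1, "ax": 0, "ay": 0, "az": 0, "gripper": -1},
  {"dx": 0.006, "dy": 0, "dz": -0.1, "ax": 0, "ay": 0, "az": 0, "gripper": -1},
])

```text
t: 20.43
tool_pos: [0.4538, 0.3109, 0.1683]
tool_rot: [[0.956, -0.294, 0.0], [-0.294, -0.956, -0.0], [0.0, -0.0, -1.0]]
contact_force: [0.3, -0.2, -3.8]
grip_width: 0.12
```

```bash
python3 look.py 11
```

```text
20.4333 [0.45384728 0.31090443 0.16832512] -0.298190370650619 [ 9.77102837e-05 -2.48234435e-05 -9.99999995e-01] [ 0.32493127 -0.19869135 -3.84657529] [-0.02485097 -0.03293577  0.02937447]
```

View pics/w11z.png

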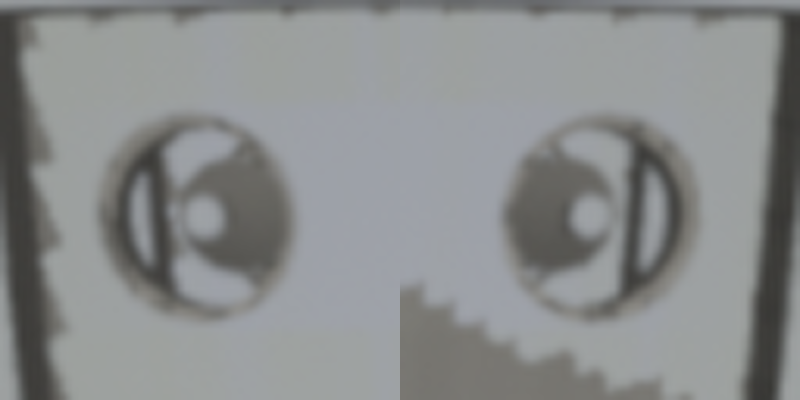

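```bash
python3 -c "
from off import *
off('w11',[(204,217),(191,216.5)],[(197.5,216.5),(200.5,217)])"
```

```text
[[0.5444 0.3346 0.138 ]
 [0.5151 0.239  0.138 ]]
holes tool [[ 0.0797 -0.0491  0.0283]
 [ 0.0797  0.0508  0.0283]] need tool mm [[-0.07 -0.15]
 [-0.   -0.09]] world mm [ 0.    0.12 -2.03]
dyaw 0.000673801676313257
```

Aligned to about 0.1 mm. I lower toward contact, expected at a TCP height of about 0.143.

Request:
carry_out([
  {"dx": 0, "dy": 0, "dz": -0.03, "ax": 0, "ay": 0, "az": 0, "gripper": -1},
  {"dx": 0, "dy": 0, "dz": -0.06, "ax": 0, "ay": 0, "az": 0, "gripper": -1},
  {"dx": 0, "dy": 0, "dz": -0.09, "ax": 0, "ay": 0, "az": 0, "gripper": -1},
  {"dx": 0, "dy": 0, "dz": -0.12, "ax": 0, "ay": 0, "az": 0, "gripper": -1},
  {"dx": 0, "dy": 0, "dz": -0.15, "ax": 0, "ay": 0, "az": 0, "gripper": -1},
  {"dx": 0, "dy": 0, "dz": -0.17, "ax": 0, "ay": 0, "az": 0, "gripper": -1},
  {"dx": 0, "dy": 0, "dz": -0.17, "ax": 0, "ay": 0, "az": 0, "gripper": -1},
  {"dx": 0, "dy": 0, "dz": -0.17, "ax": 0, "ay": 0, "az": 0, "gripper": -1},
  {"dx": 0, "dy": 0, "dz": -0.17, "ax": 0, "ay": 0, "az": 0, "gripper": -1},
])

```text
t: 21.28
tool_pos: [0.4539, 0.3109, 0.148]
tool_rot: [[0.956, -0.294, 0.0], [-0.294, -0.956, 0.0], [0.0, -0.0, -1.0]]
contact_force: [0.8, -0.2, -4.0]
grip_width: 0.123
```

Request:
carry_out([
  {"dx": 0, "dy": 0, "dz": -0.01, "ax": 0, "ay": 0, "az": 0, "gripper": -1},
  {"dx": 0, "dy": 0, "dz": -0.02, "ax": 0, "ay": 0, "az": 0, "gripper": -1},
  {"dx": 0, "dy": 0, "dz": -0.03, "ax": 0, "ay": 0, "az": 0, "gripper": -1},
  {"dx": 0, "dy": 0, "dz": -0.03, "ax": 0, "ay": 0, "az": 0, "gripper": -1},
  {"dx": 0, "dy": 0, "dz": -0.03, "ax": 0, "ay": 0, "az": 0, "gripper": -1},
])

```text
t: 21.7
tool_pos: [0.4537, 0.3108, 0.1442]
tool_rot: [[0.956, -0.294, -0.0], [-0.294, -0.956, -0.0], [-0.0, 0.0, -1.0]]
contact_force: [0.2, -0.8, -4.9]
grip_width: 0.125
```

```bash
python3 look.py 12
```

```text
21.7 [0.45368703 0.31080411 0.1441927 ] -0.2982048608909975 [-1.93259722e-04  2.44171428e-04 -9.99999952e-01] [ 0.18746196 -0.80228376 -4.94008694] [-0.02077453  0.01563829  0.00149915]
```

View pics/w12.png

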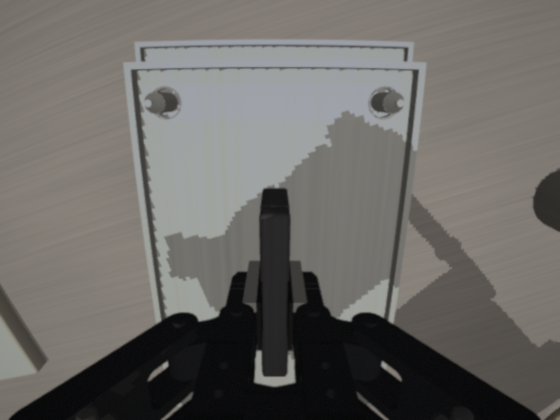

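The pins stand centred through both front holes, at (160,101) and (388,101), and there's no contact yet. I lower in small steps.

Request:
carry_out([
  {"dx": 0, "dy": 0, "dz": -0.006, "ax": 0, "ay": 0, "az": 0, "gripper": -1},
  {"dx": 0, "dy": 0, "dz": -0.012, "ax": 0, "ay": 0, "az": 0, "gripper": -1},
  {"dx": 0, "dy": 0, "dz": -0.012, "ax": 0, "ay": 0, "az": 0, "gripper": -1},
  {"dx": 0, "dy": 0, "dz": -0.012, "ax": 0, "ay": 0, "az": 0, "gripper": -1},
])

```text
t: 22.13
tool_pos: [0.4539, 0.3109, 0.1432]
tool_rot: [[0.956, -0.294, 0.0], [-0.294, -0.956, 0.0], [0.0, -0.0, -1.0]]
contact_force: [-0.6, 0.4, -1.6]
grip_width: 0.122
```

Request:
carry_out([
  {"dx": 0, "dy": 0, "dz": -0.005, "ax": 0, "ay": 0, "az": 0, "gripper": -1},
  {"dx": 0, "dy": 0, "dz": -0.008, "ax": 0, "ay": 0, "az": 0, "gripper": -1},
  {"dx": 0, "dy": 0, "dz": -0.008, "ax": 0, "ay": 0, "az": 0, "gripper": -1},
  {"dx": 0, "dy": 0, "dz": -0.008, "ax": 0, "ay": 0, "az": 0, "gripper": -1},
])

```text
t: 22.47
tool_pos: [0.4539, 0.3109, 0.1431]
tool_rot: [[0.956, -0.294, 0.001], [-0.294, -0.956, 0.0], [0.001, -0.001, -1.0]]
contact_force: [-2.1, -0.4, 4.4]
grip_width: 0.12
```

```bash
python3 look.py 13
```

```text
22.4667 [0.45389716 0.31094443 0.1431056 ] -0.29811849100488963 [ 8.10649029e-04 -6.46391290e-04 -9.99999463e-01] [-2.14259354 -0.35388119  4.42716532] [-0.20840568  0.35187876 -0.01788754]
```

View pics/s13z.png

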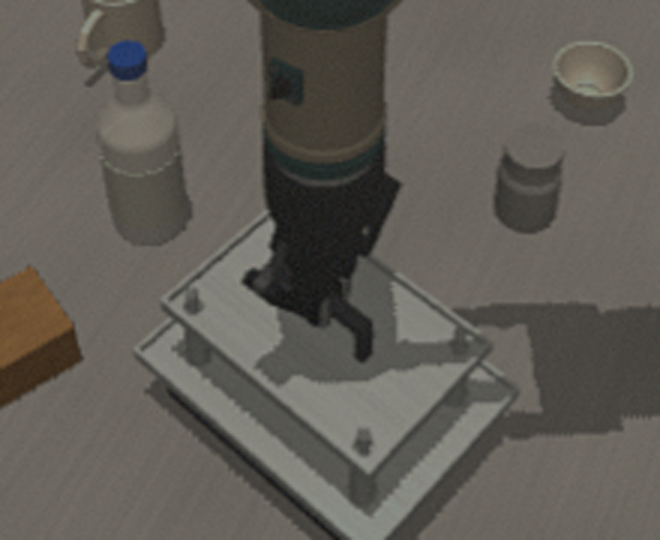

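The small tray is resting on the upper shoulders: contact came at TCP z 0.1431 against 0.1433 expected, and the pins stand through the holes. I let go and raise the arm.

Request:
carry_out([
  {"dx": 0, "dy": 0, "dz": 0, "ax": 0, "ay": 0, "az": 0, "gripper": 0},
  {"dx": 0, "dy": 0, "dz": 0, "ax": 0, "ay": 0, "az": 0, "gripper": 0},
  {"dx": 0, "dy": 0, "dz": 0, "ax": 0, "ay": 0, "az": 0, "gripper": 0},
  {"dx": 0, "dy": 0, "dz": 0, "ax": 0, "ay": 0, "az": 0, "gripper": 0},
  {"dx": 0, "dy": 0, "dz": 0, "ax": 0, "ay": 0, "az": 0, "gripper": 0},
  {"dx": 0, "dy": 0, "dz": 0, "ax": 0, "ay": 0, "az": 0, "gripper": 0},
])

```text
t: 23.07
tool_pos: [0.4538, 0.3109, 0.1418]
tool_rot: [[0.956, -0.294, -0.0], [-0.294, -0.956, -0.0], [0.0, 0.0, -1.0]]
contact_force: [-0.5, 0.2, 0.6]
grip_width: 0.502
```

Request:
carry_out([
  {"dx": 0, "dy": 0, "dz": 0.05, "ax": 0, "ay": 0, "az": 0, "gripper": 0},
  {"dx": 0, "dy": 0, "dz": 0.15, "ax": 0, "ay": 0, "az": 0, "gripper": 0},
  {"dx": 0, "dy": 0, "dz": 0.35, "ax": 0, "ay": 0, "az": 0, "gripper": 0},
  {"dx": 0, "dy": 0, "dz": 0.6, "ax": 0, "ay": 0, "az": 0, "gripper": 0},
  {"dx": 0, "dy": 0, "dz": 0.85, "ax": 0, "ay": 0, "az": 0, "gripper": 0},
  {"dx": 0, "dy": 0, "dz": 1, "ax": 0, "ay": 0, "az": 0, "gripper": 0},
])

```text
t: 23.57
tool_pos: [0.4548, 0.3114, 0.2657]
tool_rot: [[0.956, -0.294, 0.004], [-0.294, -0.956, 0.002], [0.004, -0.003, -1.0]]
contact_force: [-0.6, 0.6, 0.2]
grip_width: 0.499
```

Request:
carry_out([
  {"dx": 0, "dy": -0.1, "dz": 0.25, "ax": 0, "ay": 0, "az": 0, "gripper": 0},
  {"dx": 0, "dy": -0.3, "dz": 0.4, "ax": 0, "ay": 0, "az": 0, "gripper": 0},
  {"dx": 0, "dy": -0.6, "dz": 0.5, "ax": 0, "ay": 0, "az": 0, "gripper": 0},
  {"dx": 0, "dy": -0.85, "dz": 0.5, "ax": 0, "ay": 0, "az": 0, "gripper": 0},
  {"dx": 0, "dy": -1, "dz": 0.5, "ax": 0, "ay": 0, "az": 0, "gripper": 0},
  {"dx": 0, "dy": -1, "dz": 0.5, "ax": 0, "ay": 0, "az": 0, "gripper": 0},
  {"dx": 0, "dy": -1, "dz": 0.5, "ax": 0, "ay": 0, "az": 0, "gripper": 0},
  {"dx": 0, "dy": -1, "dz": 0.5, "ax": 0, "ay": 0, "az": 0, "gripper": 0},
])

```text
t: 24.23
tool_pos: [0.4538, 0.1914, 0.3221]
tool_rot: [[0.956, -0.294, 0.0], [-0.294, -0.956, 0.001], [-0.0, -0.001, -1.0]]
contact_force: [0.4, 0.1, -0.4]
grip_width: 0.495
```

```bash
python3 look.py 14; python3 - <<'E'
from h import *
snap('top','t14')
E
```

```text
24.2333 [0.45378986 0.19142269 0.32208076] -0.29826565803511074 [-9.38562994e-05 -8.92038851e-04 -9.99999598e-01] [ 0.372994    0.13426025 -0.42049958] [-0.00328077 -0.00504091 -0.04427593]
```

View pics/t14.png

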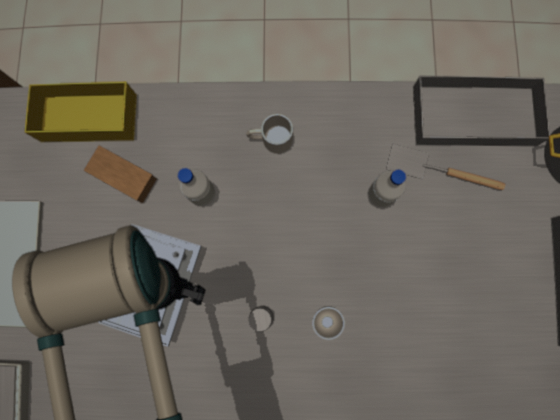

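View pics/s14z.png

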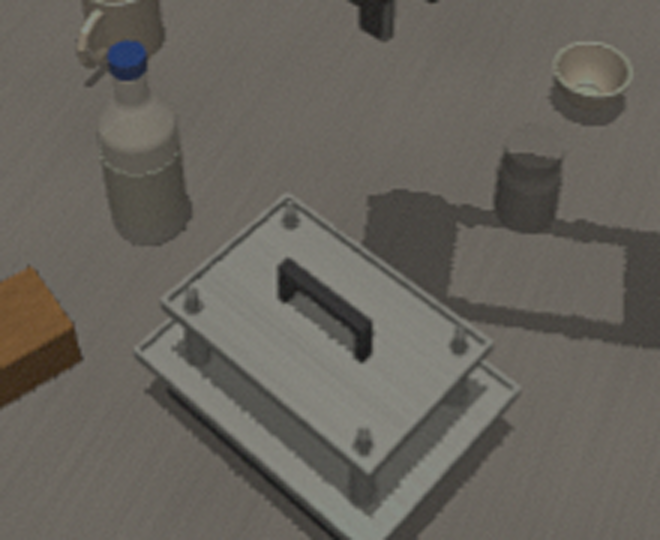

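Four pins stand through the small tray, both trays look level, and the bystanders are where they were. One last check of floor height and level from the side depth.

```bash
python3 - <<'E'
from h import *
c=load('s14');vv,uu=np.mgrid[260:360,210:330];P=pts(c,np.c_[uu.ravel(),vv.ravel()])
C=np.array([.4531,.3102]);th=-.2984;q=(P[:,:2]-C)@np.array([[np.cos(th),-np.sin(th)],[np.sin(th),np.cos(th)]])
for n,sel,z0 in (('small',(abs(q[:,0])<.07)&(abs(q[:,1])<.055),.115),('wide',((abs(q[:,0])>.1)|(abs(q[:,1])>.068))&(abs(q[:,0])<.112)&(abs(q[:,1])<.079),.055)):
    k=sel&(abs(P[:,2]-z0)<.006);s=np.linalg.lstsq(np.c_[q[k],np.ones(k.sum())],P[k,2],rcond=None)[0];print(n,k.sum(),'tilt,z',s.round(4),'want',z0)
E
```

```text
small 2657 tilt,z [-0.0034  0.0019  0.1143] want 0.115
wide 588 tilt,z [ 0.0071 -0.0118  0.0546] want 0.055
```

Heights agree within 1 mm and both are level within tolerance. I hand in.

```bash
python3 -c "
from workcell import arm
print(arm.sign_off()); print(arm.get_obs()['t'])"
```

```text
the job is handed in; nothing more can be done
None
the job is handed in; nothing more can be done
```

The stand is built, and the job was handed in at about 24.4 s of the 70 s allowed. I found both trays and the stand from the top, side and wrist cameras. Each tray was gripped by its handle bar and aligned by sighting the pins through its two front holes. I lowered each one in hand until it touched its shoulders, let go of it there, and moved the arm clear.

**Last checks**

| Check | Wide tray | Small tray |
|---|---|---|
| Floor top measured in the last side view (expected) | 54.6 mm (55 mm) | 114.3 mm (115 mm) |
| Measured tilt (limit 35 mrad) | about 14 mrad | about 4 mrad |

- **Alignment:** just before the final lowering, the small tray's holes were within about 0.2 mm of the pins. I did not measure either tray's centring after release.
- **Posts and bystanders:** the last side view shows all four pins standing through the small tray. The pictures taken after the wide tray was released show the posts through its holes. By eye, the other kitchen things were where they started.

**Disagreements**
- The camera measurements of the stand's centre differed by up to 3 mm, so I used the wrist-camera sighting.
- The wide tray's tilt is the least certain number: few of its pixels are visible under the small tray, and an earlier wrist-camera look read its floor as near level, apart from one higher point.

No check failed. My first three move calls were refused for missing keys and moved nothing.

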